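# Cam to its low point, then slide home on a length-stop jig

## Task

Set the length stop of the sawing jig to its long setting: with the fingertips, push the black peg round until the red cam's low point (white mark) faces the aluminium slide, and only then push the blue block so that the slide goes fully forward and rests against the cam. Only push, never grip or lift anything; leave the jar, the can and the wood offcut as they stand, and finish clear of the jig.

Things in the scene. Friction and masses are not known exactly. Their poses are not given: they have to be found in the camera images.
- jig: Jig fixed to the bench: dark wooden base 310 x 130 x 12 mm, two aluminium guide rails (tops 26 mm above the bench). Origin: centre of the base's underside. Its x axis is 'forward', the way the slide must go, towards the cam; z up. The slide's middle line and the cam's pivot lie on this x axis. Place and yaw vary (yaw up to 0.9 rad either way).
- cam_pivot (a point): Pivot of the red cam, 60 mm ahead of the jig's origin, level with the cam's flat top (32 mm above the bench; screw head 5 mm higher). The cam is a disc of radius 40 mm, 20 mm thick, its pivot 12 mm off centre: the rim is 52 mm from the pivot at the high point, 28 mm at the low point (white mark). Axes as the jig's.
- cam (a joint): Angle of the cam, rad, positive counter-clockwise seen from above. 0: high point and peg face the slide. +3.14 or -3.14: low point (white mark) faces the slide, peg on the far, forward side; stops at +3.2 and -3.2, so it may be turned either way. Starts between -1.1 and 1.1. Needs about 0.25 N m (some 7 N at the peg); stays where it is left.
- cam_peg (a point): Middle (half-way up) of the upright black peg on the cam's high side, 16 mm in diameter, 40 mm tall (32 to 72 mm above the bench), its axis 38 mm from the pivot; push it sideways round the pivot.
- slide (a joint): Travel of the aluminium slide (77 x 50 x 20 mm, top 32 mm above the bench), m, positive forward along the jig's x. Starts between 0 and 0.018. Fully forward, resting against the cam's low point, is 0.060; against the high point it is blocked at 0.036. Friction about 3 N; stays where it is left.
- push_block (a point): Centre of the blue push block standing on the rear end of the slide: 14 mm (jig x) by 40 mm (jig y), 44 mm tall (32 to 76 mm above the bench). Axes as the jig's. Push its rear face forward. It lies 155 mm behind the cam's pivot (jig x) when joint slide is 0, 95 mm at 0.060.
- jar: Loose amber jar with a yellow lid, 52 mm in diameter, 75 mm tall, beside the jig; leave alone. Origin: centre of its underside.
- offcut: Loose pale wood offcut 50 x 45 x 40 mm, beside the jig; leave alone. Origin: centre of its underside.
- can: Loose plain grey metal can with a pale grey cap, 54 mm in diameter, 80 mm tall, beside the jig; leave alone. Origin: centre of its underside.

How it is judged:
By the outcome, as a careful person would: the job done as asked, in the order asked, and still so for the second after the job is handed in, with the robot touching nothing.
It also fails if it takes over 53 s, if anything falls off the work surface, if the arm or the gripper's body presses on something with over 40 N, if the wrist force passes 120 N, or if a joint passes its speed limit or range.

## Robot

A 6-joint arm with a two-finger parallel gripper is mounted at the origin on the work surface. World frame = base frame: x ahead of the robot, y to its left, z up, the work surface at z = 0. Lengths are in m, angles in rad, forces in N, time in s.
With the tool pointing down it reaches from about 0.25 to 0.725 m from the base axis. Payload 4 kg.
Tool frame: the origin (TCP) lies at the very end of the fingers, on their centre line; the grasp point (between the pads) lies 19 mm behind it (bot.pinch_z is the distance from the TCP to the grasp point, in m); z points along the fingers, x is the direction in which the jaws open and shut, and the axes are right-handed (so a half turn about z gives the same grasp; the last joint's range is limited). The gripper opens to 85 mm and grips with 20 to 120 N. Pads are 22 mm wide; open, the fingers measure 114 mm over their backs; the gripper's body (76 mm by 85 mm) begins 54 mm behind the grasp point. The pads swing forward as they close: fully open they stand 13 mm farther back than shut.
Start: joints at [1.179, 0.241, 0.005, 1.335, 0, 1.571], TCP at [0.191, 0.462, 0.203] pointing down, gripper open.
Joint ranges: [-2.72, 2.72], [-1.05, 1.87], [-1.09, 1.28], [-1.99, 2.15], [-1.42, 1.44], [-3.14, 3.14]. Speed limits (rad/s): [2.79, 2.79, 3.14, 3.14, 3.14, 3.14].

## Interface

Orientations are given as a unit quaternion [x, y, z, w].
In Python, from workcell import bot gives the robot as it stands. The module is installed in compiled form; this text tells all that it offers.
- The arm moves only by the shell command python3 -m inch 'ROWS'. ROWS is JSON, a list of rows, each a list of 7 numbers: the shift along the tool's x, y, z scaled (see below), then the turn, a rotation vector about the tool's x, y, z scaled (see below), then the gripper command: -1 is fully open, 1 is shut, values between are in proportion. In form: [[x, y, z, wx, wy, wz, gripper], ...]. A call has exactly 8 rows; each row shifts and turns the commanded pose from where the row before left it, along the tool's axes as they then stand; what a row does not reach is not made up. The controller multiplies each number of a shift by 2.5 cm and each number of a turn by 180 degrees. A row lasts 1/10 s, in which the tool goes at most 50 mm and 8.59 degrees, less where a joint would pass 70% of its speed; a pose out of reach is approached as far as the arm can. A call with a number of a shift or a turn outside -1 to 1 is refused whole. A call with a gripper value outside its range is refused whole. The fingers move at their own pace and stop on an object; the grip force is fixed at half the most. Time passes only in rows, so rows that do not move let the fingers close, or fill a call up. It gives the time, the measured TCP pose, the force and the opening at its end, in the units of the state.
- bot.get_obs(): the state, without advancing time (a new reading comes with each control period).
- bot.camera(name): name is "scene" or "top" or "wrist"; returns (picture, depth): 400x640x3 uint8, blue, green, red; 400x640 float32, m along the optical axis (not along the pixel's ray), 0 where there is no reading.
- bot.get_calibration(name): a dict with "vfov" (degrees; the focal length in pixels is half the picture's height over the tangent of half this angle, whatever the lens; pixels are square), "cx", "cy" (the principal point, pixels), "R" (3x3) and "t" (3): a world point X has camera coordinates R X + t. Camera axes: x right, y down, z forward; pixel columns grow to the right and rows downward; lengths in m; the calibration is good to about 2 mm. A picture is of the moment at which its call begins: read the wrist's pose just before it. get_calibration takes no time and is no camera call; for the wrist camera it gives the pose at the moment of the call.
- bot.job_done(): hands the job in, once; it reports no verdict.
The state is a dict: "clock": time; "joint_pos": joint angles; "joint_vel": joint speeds; "tau": joint torques, N m; "eef_pos": TCP position; "tool_rot": TCP orientation; "ft_force": force on the tool from outside, world axes, zero at the start; "ft_torque": the same for the moment, N m; "grip_width": finger opening in m.
Only numpy, scipy, OpenCV 4.12 (cv2) and the standard library are available. Lean on these libraries where they do the work, as an engineer would, in place of code of your own. Each camera call takes 0.05 s, during which the arm holds its last target.

## Working session

There is one attempt and no reset: what is moved stays moved. The work goes in short steps, Python scripts to look and compute and a shell command to move; the robot and the scene stay as the last step left them, time stands still between calls to the robot, and variables do not carry over. Pictures are saved under pics/ and viewed, and the job is handed in when it is done.

```bash
mkdir -p pics; ls; python3 - <<'E'
from workcell import bot
import cv2,numpy as np
o=bot.get_obs(); print({k:np.round(v,3).tolist() for k,v in o.items()})
for n in("scene","top"):
    p,d=bot.camera(n); cv2.imwrite(f"pics/{n}0.png",p); np.save(f"pics/{n}0.npy",d)
    c=bot.get_calibration(n); print(n,{k:np.round(v,4).tolist() for k,v in c.items()})
E
```

```text
pics
{'clock': 0.0, 'joint_pos': [1.179, 0.241, 0.004, 1.335, 0.0, 1.571], 'joint_vel': [-0.0, 0.0, -0.0, -0.0, -0.0, -0.0], 'tau': [0.0, -37.232, 25.241, 0.017, -0.0, 0.0], 'eef_pos': [0.191, 0.461, 0.202], 'tool_rot': [0.831, 0.556, -0.001, 0.001], 'ft_force': [0.536, 0.22, 0.548], 'ft_torque': [-0.046, 0.004, -0.036], 'grip_width': 0.086}
scene {'vfov': 51.5283, 'cx': 318.2371, 'cy': 197.0196, 'R': [[0.8047, 0.5935, -0.0151], [0.3622, -0.5109, -0.7797], [-0.4704, 0.6219, -0.626]], 't': [-0.5274, -0.1331, 0.9444]}
top {'vfov': 56.0162, 'cx': 317.8685, 'cy': 202.769, 'R': [[0.0029, -0.9993, -0.0382], [-0.9833, 0.0041, -0.1818], [0.1818, 0.0381, -0.9826]], 't': [0.0555, 0.5763, 0.6012]}
```

View pics/scene0.png

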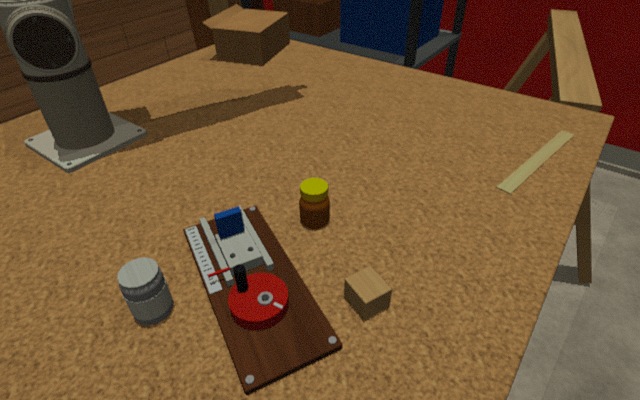

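View pics/top0.png

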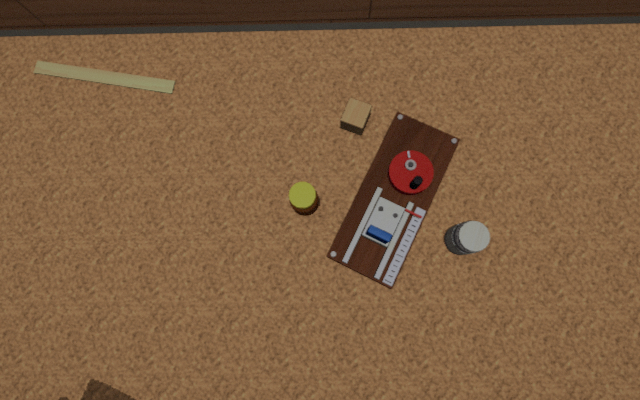

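The top view shows the jig running from the lower left (333,254) to the upper right (454,141), with the cam at (411,172), the black peg at (417,183), the white mark near (408,155) and the blue block at (379,235). The jar is at (303,195), the can at (470,237) and the offcut at (355,115).

```bash
cat > h.py <<'E'
import numpy as np,cv2
from workcell import bot
def cal(n):
    c=bot.get_calibration(n);c['R']=np.array(c['R']);c['t']=np.array(c['t']);c['f']=200/np.tan(np.radians(c['vfov'])/2);return c
def ray(c,uv,z):
    uv=np.atleast_2d(np.float64(uv));d=np.c_[(uv[:,0]-c['cx'])/c['f'],(uv[:,1]-c['cy'])/c['f'],np.ones(len(uv))]@c['R']
    o=-c['R'].T@c['t'];return o+d*((z-o[2])/d[:,2])[:,None]
def proj(c,X):
    p=np.atleast_2d(X)@c['R'].T+c['t'];return p[:,:2]/p[:,2:]*c['f']+[c['cx'],c['cy']]
def blobs(m,a=15):
    m=cv2.morphologyEx(m.astype(np.uint8)*255,cv2.MORPH_CLOSE,np.ones((3,3)))
    return sorted([k for k in cv2.findContours(m,0,2)[0] if cv2.contourArea(k)>a],key=cv2.contourArea)[::-1]
E
python3 - <<'E'
from h import *
for n in("top","scene"):
    p=cv2.imread(f"pics/{n}0.png");c=cal(n);h,s,v=[x.astype(int) for x in cv2.split(cv2.cvtColor(p,cv2.COLOR_BGR2HSV))]
    M=dict(red=(((h<6)|(h>174))&(s>200)&(v>90),.032),blue=((h>100)&(h<125)&(s>150)&(v>50),.076),yellow=((h>25)&(h<35)&(s>200)&(v>110),.075))
    for k,(m,z) in M.items():
        for b in blobs(m)[:3]:
            r=cv2.minAreaRect(b);q=cv2.moments(b);print(n,k,cv2.contourArea(b),np.round(r[0],1),np.round(ray(c,r[0],z)[0],4),np.round(ray(c,cv2.boxPoints(r),z)[:,:2],3).tolist())
    if n=="top":
        # base: dark low-brightness
        m=(v<75);m[:40]=0;m[350:]=0
        for b in blobs(m,100)[:3]:
            print('dark',cv2.contourArea(b),cv2.minAreaRect(b))
        cv2.imwrite("pics/crop_top.png",cv2.resize(p[95:300,280:500],None,fx=3.5,fy=2.9*3.5/2.9*0.83,interpolation=2))
    else: cv2.imwrite("pics/crop_sc.png",cv2.resize(p[170:390,100:400],None,fx=2.6,fy=2.6,interpolation=2))
E
```

```text
top red 1024.5 [411.1 171.5] [ 0.6373 -0.1129  0.032 ] [[0.607, -0.068], [0.682, -0.082], [0.668, -0.159], [0.593, -0.143]]
top blue 157.0 [379.  233.4] [ 0.5205 -0.0467  0.076 ] [[0.523, -0.026], [0.535, -0.032], [0.518, -0.067], [0.506, -0.061]]
dark 7376.5 ((392.6101379394531, 199.03463745117188), (71.12933349609375, 164.03103637695312), 25.232831954956055)
dark 380.5 ((456.21856689453125, 240.759765625), (30.825517654418945, 23.481403350830078), 72.75853729248047)
dark 166.5 ((307.87017822265625, 207.5803680419922), (13.44658374786377, 27.385578155517578), 65.37643432617188)
scene red 1977.5 [258.  297.2] [ 0.6415 -0.1153  0.032 ] [[0.596, -0.141], [0.611, -0.058], [0.686, -0.09], [0.667, -0.164]]
scene red 18.0 [218.7 271.1] [ 0.565  -0.1145  0.032 ] [[0.556, -0.126], [0.57, -0.1], [0.574, -0.102], [0.561, -0.129]]
scene blue 737.5 [384.6  27.4] [0.2781 0.8653 0.076 ] [[0.318, 0.659], [0.062, 1.111], [0.227, 1.132], [0.433, 0.688]]
scene blue 206.5 [229.4 221.8] [ 0.5424 -0.0626  0.076 ] [[0.511, -0.065], [0.528, -0.03], [0.572, -0.06], [0.555, -0.092]]
scene blue 117.0 [365.7  40.5] [0.2934 0.7266 0.076 ] [[0.258, 0.696], [0.211, 0.793], [0.329, 0.758], [0.366, 0.668]]
scene yellow 346.0 [313.5 186. ] [0.5899 0.0779 0.075 ] [[0.558, 0.082], [0.595, 0.108], [0.62, 0.074], [0.585, 0.049]]
```

View pics/crop_top.png

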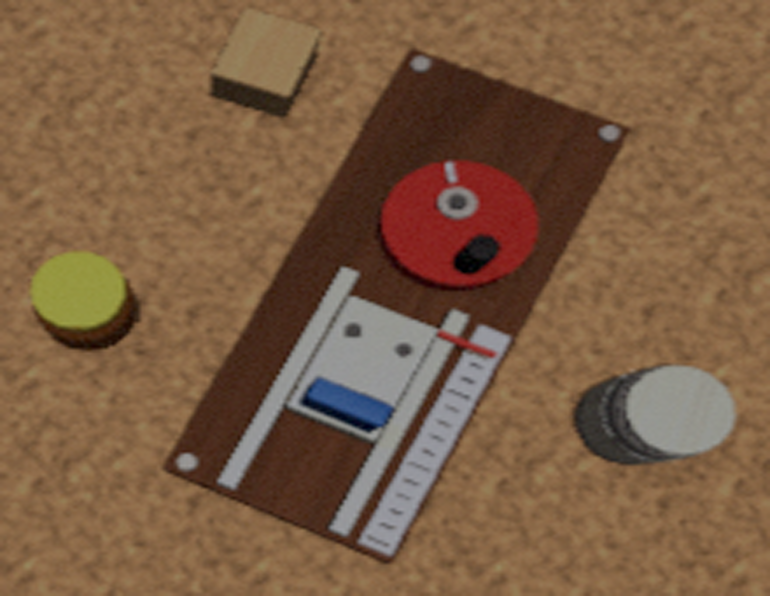

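View pics/crop_sc.png

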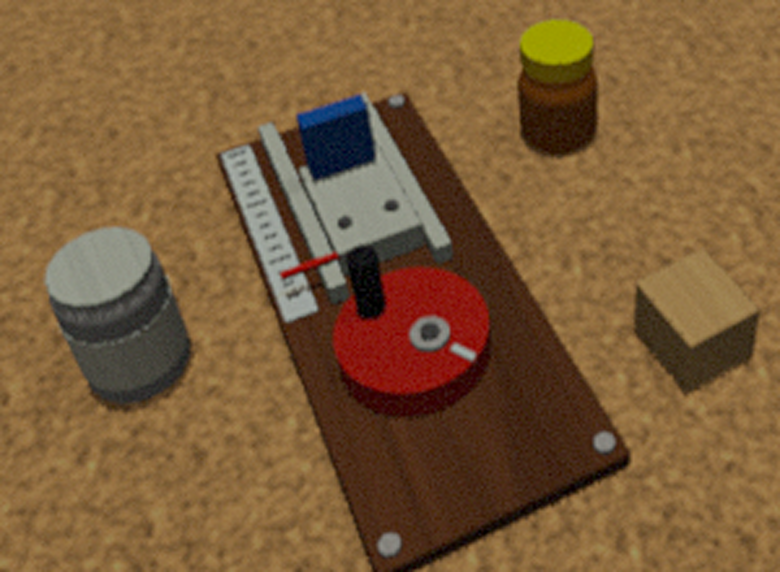

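Both crops agree. In the top crop the washer is at (457,203), the peg top at (483,247), and the base corners are at (410,50), (628,130), (168,468) and (388,558). I'll turn these into positions.

```bash
python3 - <<'E'
from h import *
c=cal("top");s=cal("scene")
T=lambda a:np.array(a,float)/[3.5,2.905]+[280,95]
S=lambda a:np.array(a,float)/2.6+[100,170]
def pr(k,a,z,c=c,f=T): print(k,np.round(ray(c,f(a),z)[:,:2],4).tolist())
K=[(168,468),(388,558),(628,130),(410,50)]
P=ray(c,T(K),.012)[:,:2];print(P.round(4).tolist())
print('sides',[np.linalg.norm(P[i]-P[i-1]).round(3) for i in range(4)])
f=(P[2]+P[3]-P[0]-P[1]);print('yaw base',np.arctan2(f[1],f[0]),'centre',P.mean(0))
pr('screw',[(187,462),(610,132),(421,63)],.012)
pr('screwS',[(397,101),(604,441),(389,544)],.012,s,S)
pr('pivot top',[(457,203)],.036);pr('pivot sc',[(431,332)],.036,s,S)
pr('peg',[(483,247)],.072);pr('pegS',[(364,256)],.072,s,S)
pr('mark',[(451,172)],.032);pr('markS',[(463,352)],.032,s,S)
pr('blocktop',[(311,380),(391,407),(387,425)],.076);pr('blockS',[(300,113),(366,98)],.076,s,S)
pr('jar',[(80,290)],.075);pr('jarS',[(557,43)],.075,s,S)
pr('can',[(682,411)],.08);pr('canS',[(100,265)],.08,s,S)
pr('off',[(217,78),(257,12),(318,40),(290,97)],.04)
pr('offS',[(638,292),(703,252),(757,315),(688,347)],.04,s,S)
pr('slidefront',[(350,297),(437,326)],.032)
E
```

```text
[[0.486, 0.0382], [0.4318, -0.0729], [0.7039, -0.2101], [0.7608, -0.0955]]
sides [np.float64(0.306), np.float64(0.124), np.float64(0.305), np.float64(0.128)]
yaw base -0.46000352037545533 centre [ 0.59561711 -0.08508021]
screw [[0.4897, 0.0284], [0.7026, -0.2005], [0.7515, -0.1011]]
screwS [[0.4918, 0.0293], [0.7505, -0.0988], [0.7019, -0.1977]]
pivot top [[0.6486, -0.1116]]
pivot sc [[0.6529, -0.112]]
peg [[0.6114, -0.1153]]
pegS [[0.6157, -0.1155]]
mark [[0.6699, -0.1102]]
markS [[0.6718, -0.1097]]
blocktop [[0.5331, -0.0303], [0.5177, -0.0673], [0.5075, -0.0652]]
blockS [[0.5118, -0.0617], [0.5333, -0.0301]]
jar [[0.5862, 0.0798]]
jarS [[0.5917, 0.0774]]
can [[0.5149, -0.2003]]
canS [[0.5207, -0.1994]]
off [[0.7308, 0.0115], [0.7755, -0.0102], [0.7559, -0.0422], [0.7176, -0.0267]]
offS [[0.7254, -0.0323], [0.7386, 0.0109], [0.7824, -0.0095], [0.7644, -0.0466]]
slidefront [[0.59, -0.0556], [0.5716, -0.0991]]
```

```bash
python3 -m inch '[[0,0,0,0,0,0.043,1],[0,0,0,0,0,0.043,1],[0,0,0,0,0,0.043,1],[0,0,0,0,0,0.043,1],[0,0,0,0,0,0.043,1],[0,0,0,0,0,0.043,1],[0,0,0,0,0,0.043,1],[0,0,0,0,0,0.043,1]]'
cat >> h.py <<'E'
from scipy.spatial.transform import Rotation as Ro
YAW=-0.46; PIV=np.array([.650,-.112])
F=np.array([np.cos(YAW),np.sin(YAW)]);L=np.array([-F[1],F[0]])
def J2W(x,y): return PIV+x*F+y*L
def W2J(p): d=np.array(p)[:2]-PIV; return np.array([d@F,d@L])
def state():
    o=bot.get_obs();R=Ro.from_quat(o['tool_rot']).as_matrix()
    print('t',round(o['clock'],2),'tcp',np.round(o['eef_pos'],4),'yaw_y',np.degrees(np.arctan2(R[1,1],R[0,1])).round(1),'z',R[:,2].round(3),'q',np.round(o['joint_pos'],2),'F',np.round(o['ft_force'],1),'g',round(float(o['grip_width']),3),'jig',W2J(o['eef_pos']).round(4))
    return o,R
def to(X):
    o,R=state();d=R.T@(np.array(X)-o['eef_pos']);print('shift units',np.round(d/.025,2))
E
python3 - <<'E'
from h import *
ph=np.pi+.555;t=np.array([-np.sin(ph),np.cos(ph)]);r=np.array([np.cos(ph),np.sin(ph)])
c=.038*r-.028*t;print(c,J2W(*c));to([*J2W(*c),.16])
E
```

```text
clock: 0.9
eef_pos: [0.1908, 0.4617, 0.202]
tool_rot: [0.999, 0.046, -0.0, 0.001]
ft_force: [0.2, 1.0, 0.4]
grip_width: 0.0001
[-0.04705063  0.00377337] [ 0.60951535 -0.08773083]
t 0.9 tcp [0.1908 0.4617 0.202 ] yaw_y -84.7 z [-0.    -0.001 -1.   ] q [ 1.18  0.24  0.    1.34 -0.    2.66] F [0.2 1.  0.4] g 0.0 jig [-0.6662  0.3102]
shift units [14.64 23.43  1.7 ]
```

```bash
python3 -m inch '[[0.46,0.73,0,0,0,0,1],[0.46,0.73,0,0,0,0,1],[0.46,0.73,0,0,0,0,1],[0.46,0.73,0,0,0,0,1],[0.46,0.73,0,0,0,0,1],[0.46,0.73,0,0,0,0,1],[0.46,0.73,0,0,0,0,1],[0.46,0.73,0,0,0,0,1]]'
python3 -m inch '[[0.46,0.73,0,0,0,0,1],[0.46,0.73,0,0,0,0,1],[0.46,0.73,0,0,0,0,1],[0.46,0.73,0,0,0,0,1],[0.46,0.73,0,0,0,0,1],[0.46,0.73,0,0,0,0,1],[0.46,0.73,0,0,0,0,1],[0.46,0.73,0,0,0,0,1]]'
python3 -m inch '[[0.46,0.73,0,0,0,0,1],[0.46,0.73,0,0,0,0,1],[0.46,0.73,0,0,0,0,1],[0.46,0.73,0,0,0,0,1],[0.46,0.73,0,0,0,0,1],[0.46,0.73,0,0,0,0,1],[0.46,0.73,0,0,0,0,1],[0.46,0.73,0,0,0,0,1]]'
python3 - <<'E'
from h import *
to([.6095,-.0877,.16])
E
```

```text
clock: 1.7
eef_pos: [0.297, 0.3248, 0.2022]
tool_rot: [0.999, 0.049, -0.0, 0.0]
ft_force: [0.9, -0.3, -0.1]
grip_width: -0.0
clock: 2.5
eef_pos: [0.4028, 0.1887, 0.2022]
tool_rot: [0.999, 0.049, -0.0, 0.0]
ft_force: [0.2, 0.2, 0.5]
grip_width: 0.0001
clock: 3.3
eef_pos: [0.5087, 0.0525, 0.2021]
tool_rot: [0.999, 0.049, -0.001, 0.0]
ft_force: [0.2, 0.8, -0.9]
grip_width: -0.0001
t 3.3 tcp [0.5087 0.0525 0.2021] yaw_y -84.4 z [-0.001 -0.    -1.   ] q [0.1  0.26 0.04 1.34 0.   1.58] F [ 0.2  0.8 -0.9] g -0.0 jig [-0.1997  0.0847]
shift units [3.47 5.98 1.68]
```

```bash
python3 -m inch '[[0.43,0.75,0.1,0,0,0,1],[0.43,0.75,0.1,0,0,0,1],[0.43,0.75,0.1,0,0,0,1],[0.43,0.75,0.1,0,0,0,1],[0.43,0.75,0.1,0,0,0,1],[0.43,0.75,0.1,0,0,0,1],[0.43,0.75,0.1,0,0,0,1],[0.43,0.75,0.1,0,0,0,1]]'
python3 - <<'E'
from h import *
to([.6095,-.0877,.16])
for n in("wrist","scene"):
    c=cal(n);p,d=bot.camera(n);cv2.imwrite(f"pics/{n}1.png",p)
    print(n,proj(c,[[*PIV,.037],[*J2W(-.0323,-.02),.072]]).round(0).tolist())
E
```

```text
clock: 4.1
eef_pos: [0.6089, -0.0882, 0.1818]
tool_rot: [0.999, 0.049, -0.001, -0.0]
ft_force: [-0.2, 0.4, 0.1]
grip_width: 0.0
t 4.1 tcp [ 0.6089 -0.0882  0.1818] yaw_y -84.4 z [-0.001  0.    -1.   ] q [-0.14  0.48  0.3   1.39  0.    1.33] F [-0.2  0.4  0.1] g 0.0 jig [-0.0474  0.0031]
shift units [ 0.03 -0.02  0.87]
wrist [[359.0, 203.0], [322.0, 214.0]]
scene [[264.0, 296.0], [238.0, 267.0]]
```

View pics/wrist1.png

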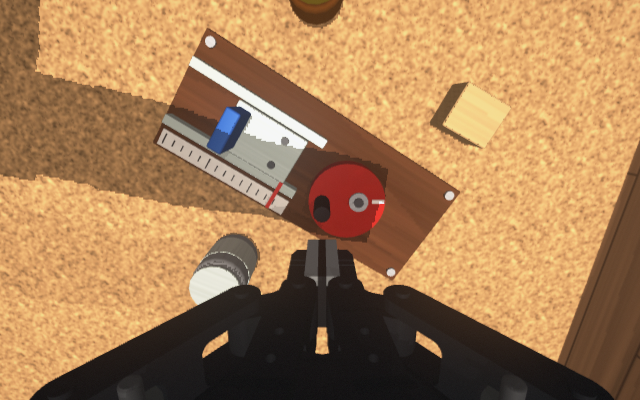

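View pics/scene1.png

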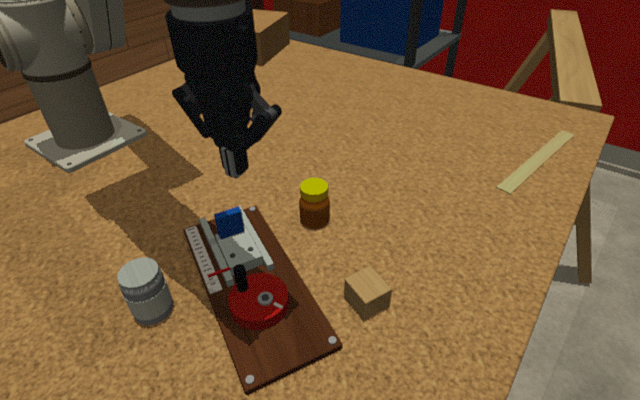

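The wrist view shows the pivot washer at (359,203) and the peg at (322,205), and both match the projected points. The fingers hang behind the peg on the correct side, so I'll descend.

```bash
python3 -m inch '[[0,0,0.7,0,0,0,1],[0,0,0.7,0,0,0,1],[0,0,0.7,0,0,0,1],[0,0,0.7,0,0,0,1],[0,0,0.7,0,0,0,1],[0,0,0.7,0,0,0,1],[0,0,0.7,0,0,0,1],[0,0,0.6,0,0,0,1]]'
python3 - <<'E'
from h import *
state()
p,d=bot.camera("scene");cv2.imwrite("pics/s2.png",cv2.resize(p[170:390,100:400],None,fx=2.6,fy=2.6))
# arc rows in co-rotating frame
C=np.array([0.,0.])
for off in(.019,.022):
  a=.1
  # lump rel pivot in tool axes (x inward): (-.038,-off); rotate by a ccw
  v=np.array([-.038,-off]); # tool axes x=-r,y=t ; ccw seen from above = cw in tool xy(z down)
  c,s=np.cos(a),np.sin(a); R=np.array([[c,s],[-s,c]])
  print(off,(R@v-v)/.025,-a/np.pi)
E
```

```text
clock: 5.0
eef_pos: [0.6077, -0.0866, 0.0439]
tool_rot: [0.999, 0.049, -0.001, -0.0]
ft_force: [-0.1, -0.5, -0.8]
grip_width: -0.0004
t 5.0 tcp [ 0.6077 -0.0866  0.0439] yaw_y -84.3 z [-0.002  0.001 -1.   ] q [-0.14  0.57  0.08  1.08  0.    1.33] F [-0.1 -0.5 -0.8] g -0.0 jig [-0.0492  0.004 ]
0.019 [-0.06827973  0.15554363] -0.03183098861837907
0.022 [-0.08025974  0.15614313] -0.03183098861837907
```

View pics/s2.png

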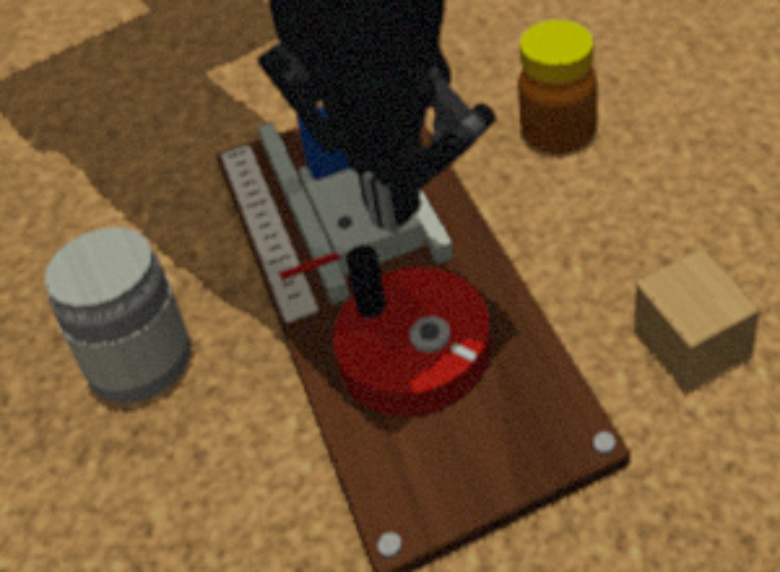

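```bash
python3 -m inch '[[0.04,0.12,0,0,0,0,1],[0.03,0.12,0,0,0,0,1],[0,0.12,0,0,0,0,1],[-0.07,0.155,0,0,0,-0.032,1],[-0.07,0.155,0,0,0,-0.032,1],[-0.07,0.155,0,0,0,-0.032,1],[-0.07,0.155,0,0,0,-0.032,1],[0,0,0,0,0,0,1]]'
cat >> h.py <<'E'
def polar():
    o,R=state();j=W2J(o['eef_pos'])
    ya=np.arctan2(R[1,1],R[0,1])-YAW  # tangent angle in jig
    ph=ya-np.pi/2; r=np.array([np.cos(ph),np.sin(ph)]);t=np.array([-r[1],r[0]])
    print('phi tool',np.degrees(ph).round(1)%360,'cam est',(ph-np.pi)%(2*np.pi),'radial',(j@r).round(4),'tang',(j@t).round(4))
E
cat > look.py <<'E'
import sys
from h import *
polar()
p,d=bot.camera("scene");cv2.imwrite(f"pics/{sys.argv[1]}.png",cv2.resize(p[170:390,100:400],None,fx=2.6,fy=2.6))
E
python3 look.py s3
```

```text
clock: 5.85
eef_pos: [0.6092, -0.1139, 0.0462]
tool_rot: [0.969, 0.247, 0.001, 0.0]
ft_force: [-0.1, 0.1, -0.6]
grip_width: -0.0002
t 5.85 tcp [ 0.6092 -0.1139  0.0462] yaw_y -61.4 z [ 0.002 -0.    -1.   ] q [-0.18  0.58  0.09  1.09 -0.    0.89] F [-0.1  0.1 -0.6] g -0.0 jig [-0.0357 -0.0198]
phi tool 235.0 cam est 0.9591414444414603 radial 0.0367 tang -0.0179
```

View pics/s3.png

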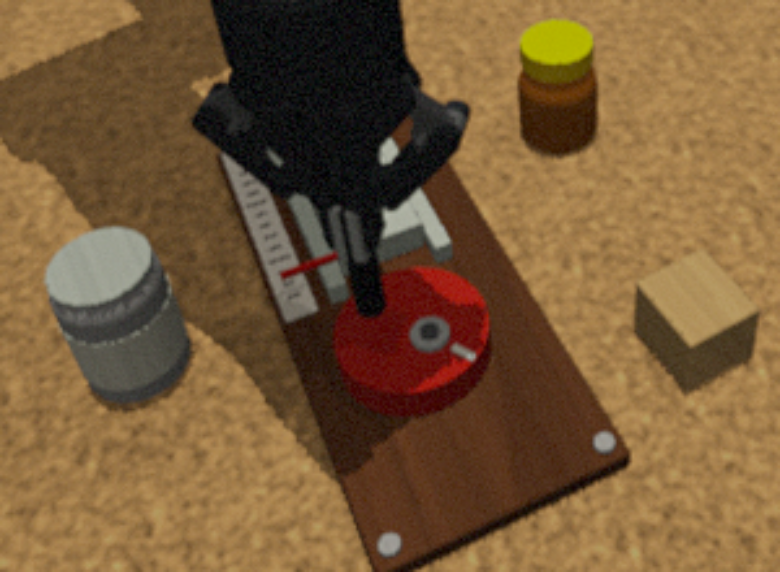

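The cam hasn't moved and there is no force, although the TCP should already be at the peg. I'll check where the TCP projects.

```bash
python3 - <<'E'
from h import *
o=bot.get_obs()
c=cal("scene");print(((proj(c,[o['eef_pos'],[.6077,-.0866,.0439],[*PIV,.037],[.6135,-.1154,.072],[.6135,-.1154,.032]])-[100,170])*2.6).round(0).tolist())
p,d=bot.camera("wrist");cv2.imwrite("pics/w3.png",p)
p,d=bot.camera("top");cv2.imwrite("pics/t3.png",cv2.resize(p[95:300,280:500],None,fx=3.5,fy=2.905,interpolation=2))
E
```

```text
[[364.0, 282.0], [399.0, 251.0], [427.0, 328.0], [361.0, 254.0], [371.0, 305.0]]
```

View pics/w3.png

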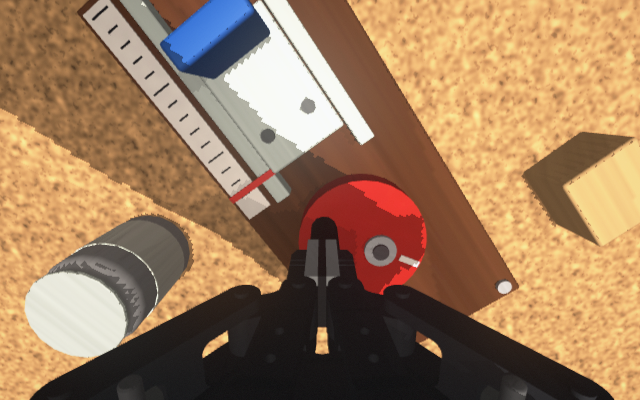

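View pics/t3.png

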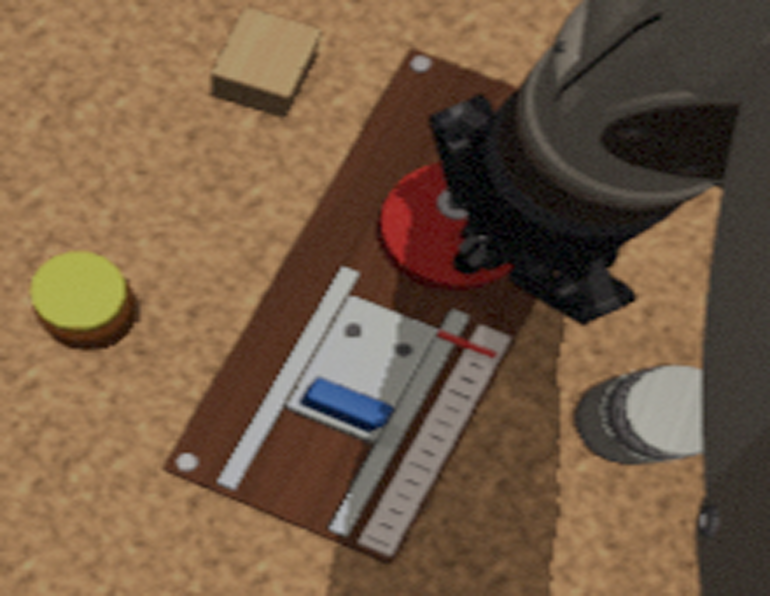

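The fingertip appears offset from where the TCP projects, so I'll measure it with depth.

```bash
python3 - <<'E'
from h import *
o=bot.get_obs()
cw=cal("wrist");pw,dw=bot.camera("wrist")
print('tcp in wrist',proj(cw,[o['eef_pos']]).round(1),'depth',(cw['R']@o['eef_pos']+cw['t']).round(3))
def pt(c,d,u,v):
    z=d[v,u];return (c['R'].T@(np.array([(u-c['cx'])/c['f']*z,(v-c['cy'])/c['f']*z,z])-c['t'])).round(4)
for v in(215,222,230,238,242,246,255,270,290): print('w',v,pt(cw,dw,314,v),pt(cw,dw,323,v),pt(cw,dw,332,v))
c=cal("scene");p,d=bot.camera("scene")
for X in[(345,250),(345,262),(350,215),(335,215),(335,240),(366,262),(366,290),(368,306),(360,240),(370,240)]:
    u,v=np.round(np.array(X)/2.6+[100,170]).astype(int);print('s',X,pt(c,d,u,v))
cv2.imwrite("pics/s4.png",cv2.resize(p[220:300,190:290],None,fx=7,fy=7,interpolation=0))
E
```

```text
tcp in wrist [[322.7 231.2]] depth [0.001 0.019 0.184]
w 215 [ 0.6019 -0.111   0.0324] [ 0.6066 -0.1083  0.0328] [ 0.6115 -0.1058  0.0325]
w 222 [ 0.6038 -0.1145  0.0339] [ 0.6074 -0.1099  0.04  ] [ 0.6129 -0.1086  0.0362]
w 230 [ 0.6039 -0.1142  0.0474] [ 0.6072 -0.1096  0.0534] [ 0.6123 -0.1084  0.05  ]
w 238 [ 0.6038 -0.1134  0.0604] [ 0.607  -0.1094  0.0651] [ 0.6121 -0.1087  0.0607]
w 242 [ 0.6009 -0.107   0.0811] [ 0.6045 -0.1049  0.0815] [ 0.6078 -0.1025  0.0827]
w 246 [ 0.6008 -0.1066  0.0863] [ 0.6044 -0.1049  0.0858] [ 0.6078 -0.1027  0.0865]
w 255 [ 0.6012 -0.1069  0.0943] [ 0.6043 -0.1047  0.0952] [ 0.6077 -0.1031  0.0947]
w 270 [ 0.6013 -0.1066  0.1073] [ 0.6042 -0.1047  0.1078] [ 0.6073 -0.1032  0.1076]
w 290 [ 0.601  -0.1052  0.1232] [ 0.6068 -0.1096  0.1128] [ 0.6064 -0.1026  0.1229]
s (345, 250) [ 0.6137 -0.1239  0.083 ]
s (345, 262) [ 0.5725 -0.096   0.02  ]
s (350, 215) [ 0.62   -0.1216  0.1087]
s (335, 215) [ 0.6128 -0.1251  0.1073]
s (335, 240) [ 0.6104 -0.1262  0.0904]
s (366, 262) [ 0.6173 -0.1159  0.0684]
s (366, 290) [ 0.6184 -0.1202  0.0514]
s (368, 306) [ 0.6175 -0.1198  0.0381]
s (360, 240) [ 0.6203 -0.12    0.0912]
s (370, 240) [ 0.6215 -0.1149  0.0875]
```

View pics/s4.png

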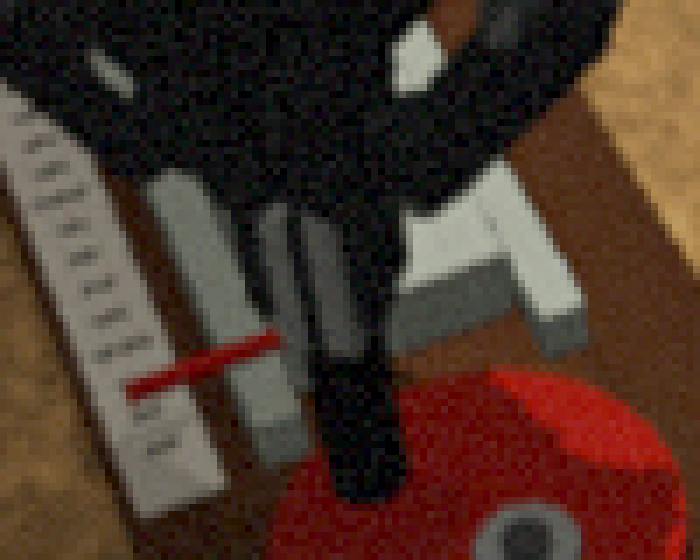

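The wrist depth and the scene view agree. The real fingertips are at z≈0.078, about 32 mm above the reported TCP, and in xy they match it. The fingers therefore passed over the 72 mm peg without touching it. I'll reverse to behind the peg and then lower in two checked steps.

```bash
python3 -m inch '[[0,0,-0.2,0,0,0,1],[0.05,-0.16,0,0,0,0.032,1],[0.05,-0.16,0,0,0,0.032,1],[0.05,-0.16,0,0,0,0.032,1],[0.05,-0.16,0,0,0,0.032,1],[0,-0.15,0,0,0,0,1],[0,-0.15,0,0,0,0,1],[0,-0.05,0,0,0,0,1]]'
python3 - <<'E'
from h import *
polar()
print('goal');to([.6095,-.0877,.034])
E
```

```text
clock: 6.9
eef_pos: [0.6069, -0.0871, 0.0502]
tool_rot: [0.999, 0.05, 0.0, -0.0]
ft_force: [-0.2, -0.3, -0.5]
grip_width: -0.0001
t 6.9 tcp [ 0.6069 -0.0871  0.0502] yaw_y -84.3 z [ 0.  0. -1.] q [-0.14  0.56  0.08  1.09  0.    1.33] F [-0.2 -0.3 -0.5] g -0.0 jig [-0.0497  0.0032]
phi tool 212.1 cam est 0.5600420894920877 radial 0.0404 tang -0.0291
goal
t 6.9 tcp [ 0.6069 -0.0871  0.0502] yaw_y -84.3 z [ 0.  0. -1.] q [-0.14  0.56  0.08  1.09  0.    1.33] F [-0.2 -0.3 -0.5] g -0.0 jig [-0.0497  0.0032]
shift units [0.1  0.03 0.65]
```

```bash
python3 -m inch '[[0.1,0,0.1,0,0,0,1],[0,0,0.1,0,0,0,1],[0,0,0.1,0,0,0,1],[0,0,0.1,0,0,0,1],[0,0,0.1,0,0,0,1],[0,0,0.1,0,0,0,1],[0,0,0.05,0,0,0,1],[0,0,0,0,0,0,1]]'
python3 - <<'E'
from h import *
polar();o=bot.get_obs()
cw=cal("wrist");pw,dw=bot.camera("wrist")
def pt(c,d,u,v):
    z=d[v,u];return (c['R'].T@(np.array([(u-c['cx'])/c['f']*z,(v-c['cy'])/c['f']*z,z])-c['t'])).round(4)
for v in range(228,252,2): print('w',v,pt(cw,dw,314,v),pt(cw,dw,332,v))
c=cal("scene");p,d=bot.camera("scene");print((proj(c,o['eef_pos'])-[190,200])*7)
cv2.imwrite("pics/s5.png",cv2.resize(p[200:285,190:290],None,fx=7,fy=7,interpolation=0))
cv2.imwrite("pics/w5.png",pw)
E
```

```text
clock: 7.7
eef_pos: [0.6092, -0.0874, 0.0336]
tool_rot: [0.999, 0.049, -0.0, -0.0]
ft_force: [-0.3, 0.2, -0.1]
grip_width: 0.0001
t 7.7 tcp [ 0.6092 -0.0874  0.0336] yaw_y -84.4 z [-0.  0. -1.] q [-0.14  0.58  0.07  1.06 -0.    1.33] F [-0.3  0.2 -0.1] g 0.0 jig [-0.0475  0.0039]
phi tool 212.0 cam est 0.5582233140185888 radial 0.0382 tang -0.0285
w 228 [ 0.6048 -0.0902  0.023 ] [ 0.615  -0.0855  0.0322]
w 230 [ 0.6049 -0.0893  0.0285] [ 0.6151 -0.0867  0.0322]
w 232 [ 0.6049 -0.0899  0.0301] [ 0.6152 -0.0876  0.033 ]
w 234 [ 0.605  -0.0898  0.0333] [ 0.6154 -0.0893  0.032 ]
w 236 [ 0.6051 -0.0915  0.032 ] [ 0.6154 -0.0899  0.0336]
w 238 [ 0.6053 -0.0925  0.0327] [ 0.6156 -0.0915  0.0326]
w 240 [ 0.6048 -0.0782  0.068 ] [ 0.613  -0.0775  0.0678]
w 242 [ 0.6048 -0.0784  0.0698] [ 0.613  -0.0774  0.0702]
w 244 [ 0.6049 -0.0783  0.0723] [ 0.613  -0.0779  0.0713]
w 246 [ 0.6049 -0.0784  0.0742] [ 0.6128 -0.0773  0.0749]
w 248 [ 0.605  -0.0786  0.0758] [ 0.6128 -0.0779  0.0755]
w 250 [ 0.605  -0.0783  0.0783] [ 0.6127 -0.0776  0.0783]
[[451.74131913 506.8552794 ]]
```

View pics/s5.png

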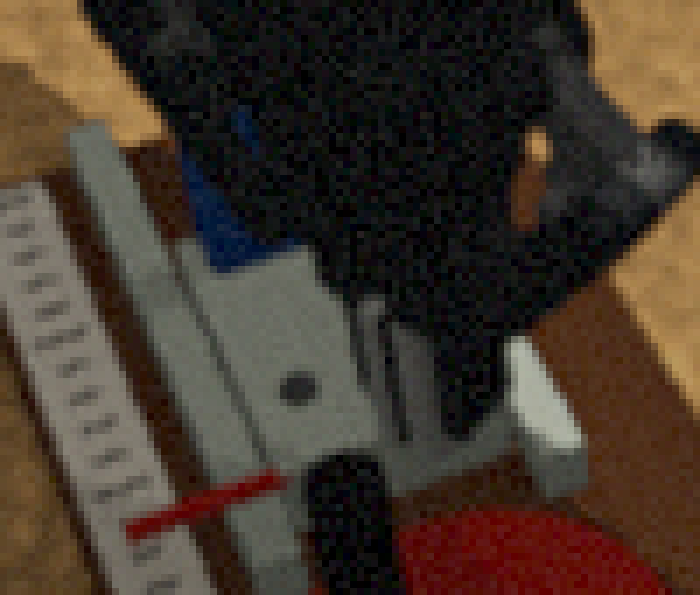

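View pics/w5.png

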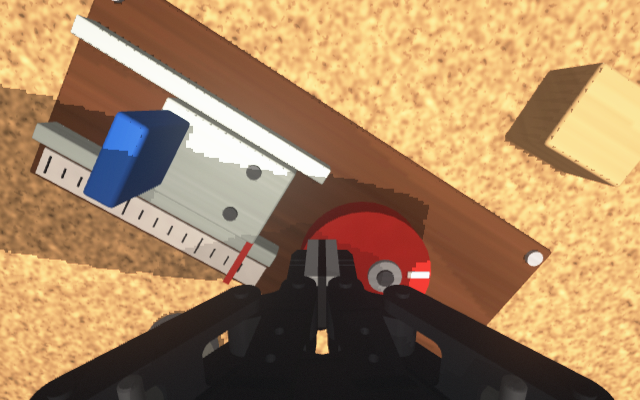

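```bash
python3 - <<'E'
from h import *
o=bot.get_obs()
cw=cal("wrist");pw,dw=bot.camera("wrist")
v,u=np.nonzero((dw>0.02)&(dw<.19));z=dw[v,u]
P=(np.c_[(u-cw['cx'])/cw['f']*z,(v-cw['cy'])/cw['f']*z,z]-cw['t'])@cw['R']
R=Ro.from_quat(o['tool_rot']).as_matrix();Q=(P-o['eef_pos'])@R*1000
m=(np.abs(Q[:,0])<90)&(Q[:,2]<-28)&(np.abs(Q[:,1])<70);Q=Q[m]
for lo in range(-80,80,10):
    s=Q[(Q[:,0]>=lo)&(Q[:,0]<lo+10)]
    if len(s): print(lo,'lowest z above TCP',(-np.percentile(s[:,2],99)).round(0),'y',s[:,1].min().round(0),s[:,1].max().round(0))
E
```

```text
-80 lowest z above TCP 28.0 y -67.0 -40.0
-70 lowest z above TCP 28.0 y -62.0 -9.0
-60 lowest z above TCP 102.0 y -14.0 -9.0
-50 lowest z above TCP 91.0 y -12.0 4.0
-40 lowest z above TCP 80.0 y -12.0 11.0
-30 lowest z above TCP 75.0 y -13.0 10.0
-20 lowest z above TCP 42.0 y -19.0 -4.0
-10 lowest z above TCP 37.0 y -19.0 37.0
0 lowest z above TCP 37.0 y -20.0 36.0
10 lowest z above TCP 42.0 y -19.0 -4.0
20 lowest z above TCP 75.0 y -12.0 10.0
30 lowest z above TCP 80.0 y -12.0 11.0
40 lowest z above TCP 91.0 y -12.0 4.0
50 lowest z above TCP 102.0 y -13.0 -9.0
60 lowest z above TCP 112.0 y -11.0 -9.0
```

The knuckles stay at least 75 mm above the TCP, so lowering to TCP 0.018 (tip about 0.05) is safe.

```bash
python3 -m inch '[[0,0,0.1,0,0,0,1],[0,0,0.1,0,0,0,1],[0,0,0.1,0,0,0,1],[0,0,0.1,0,0,0,1],[0,0,0.1,0,0,0,1],[0,0,0.1,0,0,0,1],[0,0,0.04,0,0,0,1],[0,0,0,0,0,0,1]]'
python3 -m inch '[[0,0.12,0,0,0,0,1],[0,0.12,0,0,0,0,1],[0,0.12,0,0,0,0,1],[-0.07,0.155,0,0,0,-0.032,1],[-0.07,0.155,0,0,0,-0.032,1],[-0.07,0.155,0,0,0,-0.032,1],[-0.07,0.155,0,0,0,-0.032,1],[0,0,0,0,0,0,1]]'
python3 look.py s6
```

```text
clock: 8.65
eef_pos: [0.6092, -0.0873, 0.0176]
tool_rot: [0.999, 0.049, -0.0, -0.0]
ft_force: [-0.8, 0.4, 0.4]
grip_width: -0.0
clock: 9.45
eef_pos: [0.6072, -0.1111, 0.018]
tool_rot: [0.969, 0.249, 0.0, -0.002]
ft_force: [-1.7, 5.2, 1.8]
grip_width: -0.0001
t 9.45 tcp [ 0.6072 -0.1111  0.018 ] yaw_y -61.2 z [-0.     0.004 -1.   ] q [-0.18  0.6   0.06  1.03  0.    0.88] F [-1.7  5.2  1.8] g -0.0 jig [-0.0387 -0.0182]
phi tool 235.2 cam est 0.9631552412945252 radial 0.037 tang -0.0214
```

View pics/s6.png

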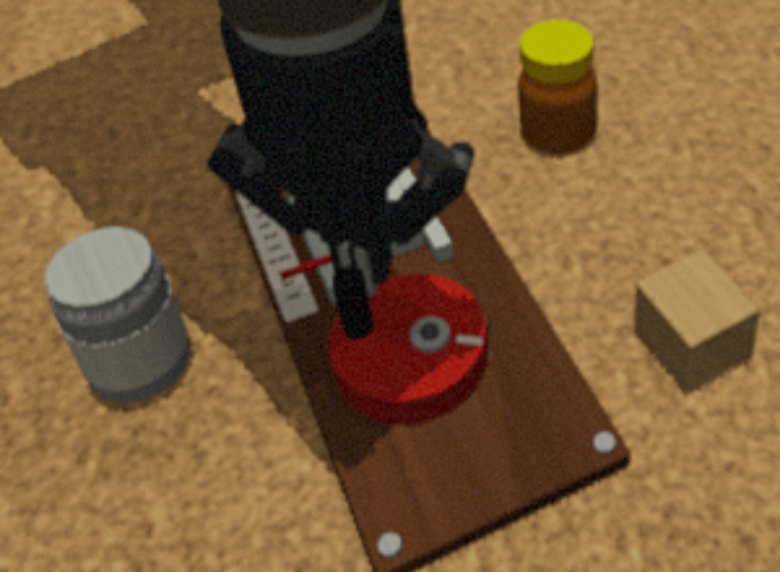

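The fingers now push the peg at about 5.5 N and the white mark has moved from (463,352) to (470,340). I'll continue the arc.

```bash
python3 -m inch '[[-0.075,0.155,0,0,0,-0.032,1],[-0.075,0.155,0,0,0,-0.032,1],[-0.075,0.155,0,0,0,-0.032,1],[-0.075,0.155,0,0,0,-0.032,1],[-0.075,0.155,0,0,0,-0.032,1],[-0.075,0.155,0,0,0,-0.032,1],[-0.075,0.155,0,0,0,-0.032,1],[-0.075,0.155,0,0,0,-0.032,1]]'
python3 look.py s7
```

```text
clock: 10.3
eef_pos: [0.6178, -0.1415, 0.0172]
tool_rot: [0.793, 0.609, -0.001, -0.003]
ft_force: [-5.1, 6.7, 2.3]
grip_width: 0.0002
t 10.3 tcp [ 0.6178 -0.1415  0.0172] yaw_y -14.9 z [-0.005  0.005 -1.   ] q [-0.23  0.63  0.12  1.06  0.    0.03] F [-5.1  6.7  2.3] g 0.0 jig [-0.0157 -0.0407]
phi tool 281.4 cam est 1.7702089640394707 radial 0.0368 tang -0.0235
```

View pics/s7.png

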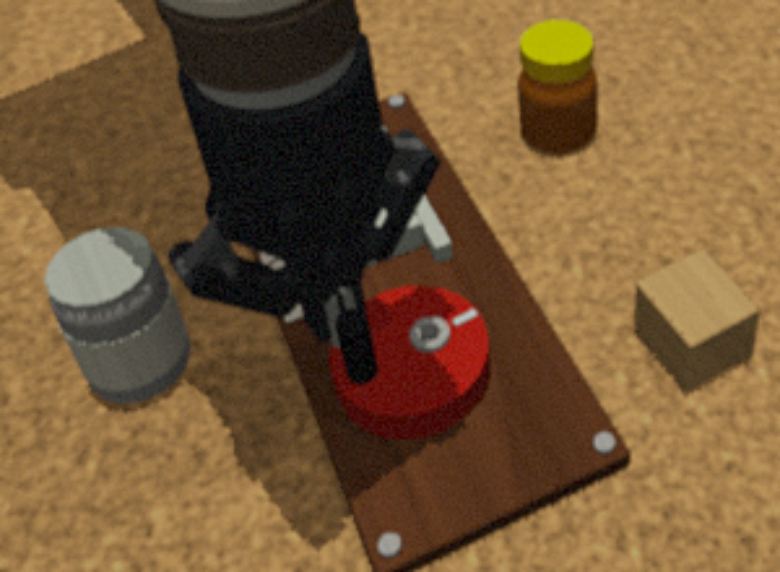

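```bash
python3 -m inch '[[-0.08,0.17,0,0,0,-0.032,1],[-0.08,0.17,0,0,0,-0.032,1],[-0.08,0.17,0,0,0,-0.032,1],[-0.08,0.17,0,0,0,-0.032,1],[-0.08,0.17,0,0,0,-0.032,1],[-0.08,0.17,0,0,0,-0.032,1],[-0.08,0.17,0,0,0,-0.032,1],[-0.08,0.17,0,0,0,-0.032,1]]'
python3 look.py s8
```

```text
clock: 11.15
eef_pos: [0.6507, -0.1565, 0.0167]
tool_rot: [0.492, 0.871, -0.002, -0.004]
ft_force: [-7.7, -0.2, 2.6]
grip_width: 0.0
t 11.15 tcp [ 0.6507 -0.1565  0.0167] yaw_y 31.0 z [-0.008  0.001 -1.   ] q [-0.24  0.7   0.24  1.12 -0.   -0.78] F [-7.7 -0.2  2.6] g 0.0 jig [ 0.0204 -0.0395]
phi tool 327.4 cam est 2.572547883137924 radial 0.0385 tang -0.0223
```

View pics/s8.png

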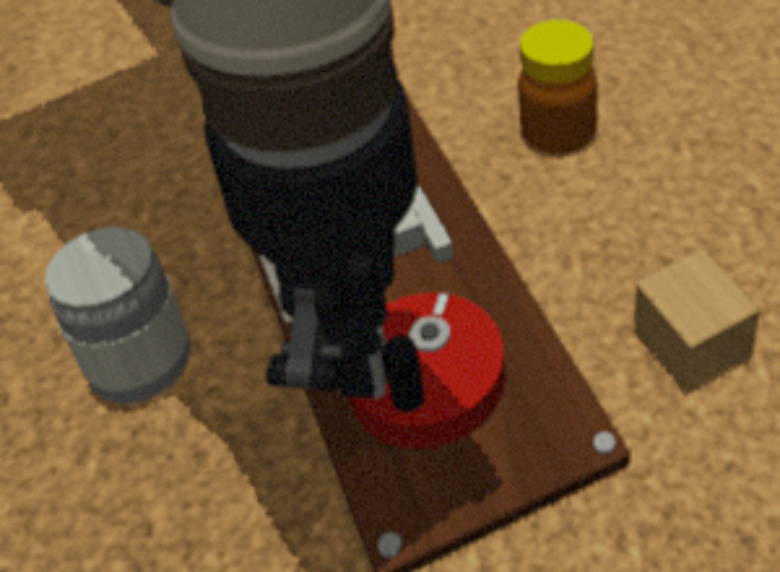

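```bash
python3 -m inch '[[-0.07,0.165,0,0,0,-0.032,1],[-0.07,0.165,0,0,0,-0.032,1],[-0.07,0.165,0,0,0,-0.032,1],[-0.07,0.165,0,0,0,-0.032,1],[-0.07,0.165,0,0,0,-0.032,1],[0,0,0,0,0,0,1],[0,0,0,0,0,0,1],[0,0,0,0,0,0,1]]'
cat > cam.py <<'E'
# pixel measure: mark as bright low-sat within cam
import sys
from h import *
polar();c=cal("scene");p,d=bot.camera("scene")
cv2.imwrite(f"pics/{sys.argv[1]}.png",cv2.resize(p[170:390,100:400],None,fx=2.6,fy=2.6))
h,s,v=[x.astype(int) for x in cv2.split(cv2.cvtColor(p,cv2.COLOR_BGR2HSV))]
for b in blobs((s<110)&(v>110),2):
    q=cv2.minAreaRect(b);X=ray(c,q[0],.032)[0];j=W2J(X);r=np.hypot(*j)
    if .012<r<.03: print('mark px',(np.array(q[0])-[100,170])*2.6,'jig',j.round(4),'r',r.round(4),'cam',(np.arctan2(j[1],j[0]))%(2*np.pi))
rd=blobs(((h<6)|(h>174))&(s>200)&(v>60))[0];print('red',np.round(cv2.minAreaRect(rd)[0],1))
E
python3 cam.py s9
```

```text
clock: 12.0
eef_pos: [0.6729, -0.1504, 0.0168]
tool_rot: [0.263, 0.965, -0.001, -0.003]
ft_force: [-5.4, -2.5, -0.3]
grip_width: 0.0003
t 12.0 tcp [ 0.6729 -0.1504  0.0168] yaw_y 59.6 z [-0.006 -0.001 -1.   ] q [-0.22  0.74  0.31  1.15 -0.   -1.26] F [-5.4 -2.5 -0.3] g 0.0 jig [ 0.0376 -0.0242]
phi tool 355.9 cam est 3.070366671772151 radial 0.0392 tang -0.0215
red [546.  75.]
```

View pics/s9.png

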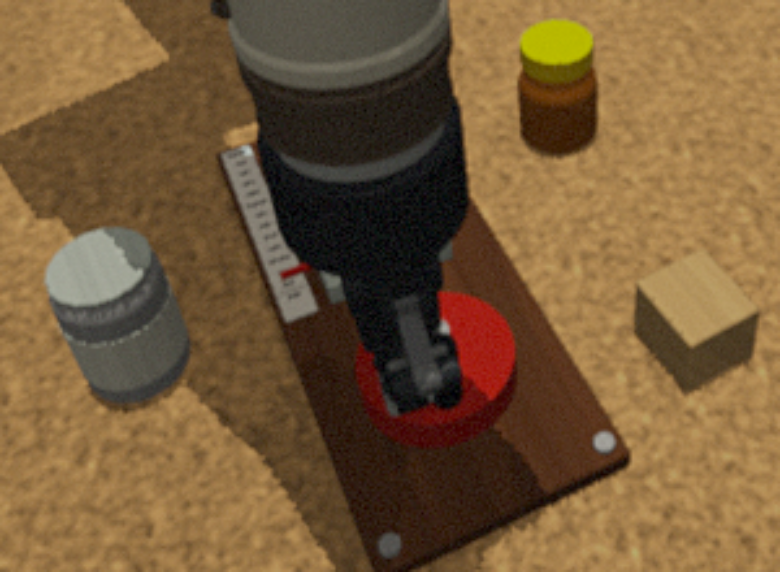

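```bash
python3 - <<'E'
from h import *
c=cal("scene")
for n,m,tp in(("s3",(463,352),None),("s6",(470,340),(.9631,-.0214)),("s7",(465,317),(1.7702,-.0235)),("s8",(441,303),(2.5725,-.0223))):
    g=lambda P:ray(c,np.array(P)/2.6+[100,170],.032)[0]
    X=g(m);w=ray(c,np.array((431,332))/2.6+[100,170],.036)[0]
    j=W2J(X)-W2J(w);print(n,j.round(4),'cam',np.arctan2(j[1],j[0])%(2*np.pi),tp)
w=W2J(w);print('washer jig',w)
E
```

```text
s3 [0.016  0.0105] cam 0.5801935331173641 None
s6 [0.0109 0.0165] cam 0.9878336926970936 (0.9631, -0.0214)
s7 [-0.0037  0.0199] cam 1.7548691246394192 (1.7702, -0.0235)
s8 [-0.018   0.0123] cam 2.5411958969888664 (2.5725, -0.0223)
washer jig [0.00255467 0.00131658]
```

```bash
python3 -m inch '[[-0.03,0.05,0,0,0,-0.015,1],[-0.03,0.06,0,0,0,-0.008,1],[0,0,0,0,0,0,1],[0,0,0,0,0,0,1],[0,-0.3,0,0,0,0,1],[0,-0.5,0,0,0,0,1],[0,-0.5,0,0,0,0,1],[0,0,-0.5,0,0,0,1]]'
python3 -m inch '[[0,-0.3,-0.9,0,0,0,1],[0,-0.3,-0.9,0,0,0,1],[0,-0.4,-0.9,0,0,0,1],[0,-0.4,-0.9,0,0,0,1],[0,-0.4,-0.9,0,0,0,1],[0,0,-0.5,0,0,0,1],[0,0,0,0,0,0,1],[0,0,0,0,0,0,1]]'
python3 cam.py s10
python3 - <<'E'
from h import *
cw=cal("wrist");pw,dw=bot.camera("wrist");cv2.imwrite("pics/w10.png",pw)
E
```

```text
clock: 12.85
eef_pos: [0.6615, -0.1786, 0.0288]
tool_rot: [0.228, 0.974, -0.0, -0.002]
ft_force: [0.2, -0.2, -0.8]
grip_width: 0.0002
clock: 13.65
eef_pos: [0.6442, -0.2165, 0.1551]
tool_rot: [0.227, 0.974, 0.0, 0.0]
ft_force: [-0.3, -0.0, -0.9]
grip_width: -0.0003
t 13.65 tcp [ 0.6442 -0.2165  0.1551] yaw_y 63.8 z [ 0.  0. -1.] q [-0.32  0.63  0.48  1.42  0.   -1.44] F [-0.3 -0.  -0.9] g -0.0 jig [ 0.0412 -0.0962]
phi tool 0.2 cam est 3.1442140591905923 radial 0.041 tang -0.0963
red [546.  75.]
```

View pics/s10.png

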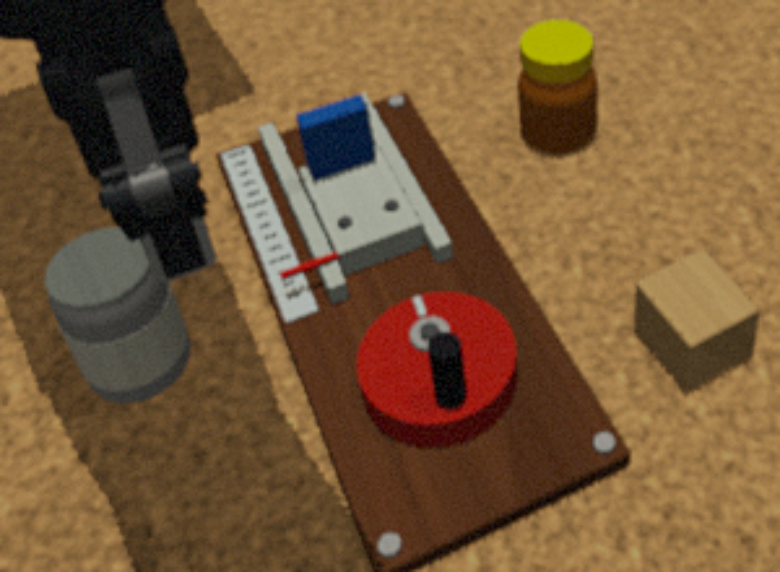

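View pics/w10.png

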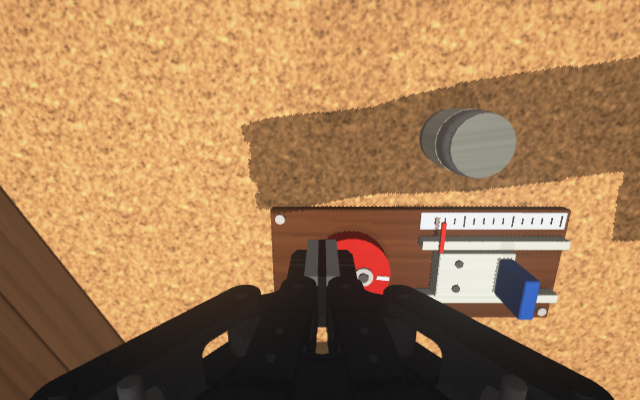

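The cam's white mark now faces the slide: the scene crop has it at (418,305), with the washer at (429,332). I'll compute the cam angle from both views.

```bash
python3 - <<'E'
from h import *
def show(c,mk,ws,pg=None):
    m=ray(c,mk,.032)[0];w=ray(c,ws,.036)[0];j=W2J(m)-W2J(w);print('mark-washer',j.round(4),'cam',np.arctan2(j[1],j[0])%(2*np.pi),'vs PIV',W2J(m).round(4),'washer',W2J(w).round(4))
    if pg: g=W2J(ray(c,pg,.072)[0]);print('peg',g.round(4),'rel washer',np.arctan2(*(g-W2J(w))[::-1]))
c=cal("scene");S=lambda a:np.array(a)/2.6+[100,170]
show(c,S((418,305)),S((429,332)),S((444,344)))
c=cal("wrist");show(c,(383,279),(363.5,278))
p=cv2.imread("pics/w10.png");cv2.imwrite("pics/w10c.png",cv2.resize(p[225:305,330:430],None,fx=7,fy=7,interpolation=0))
p=cv2.resize(cv2.imread("pics/s10.png")[270:440,330:540],None,fx=3.5,fy=3.5);cv2.imwrite("pics/s10c.png",p)
E
```

```text
mark-washer [-0.022   0.0021] cam 3.046916740267031 vs PIV [-0.0199  0.0025] washer [0.0021 0.0004]Traceback (most recent call last):
  File "<stdin>", line 6, in <module>
  File "<stdin>", line 4, in show
ValueError: The truth value of an array with more than one element is ambiguous. Use a.any() or a.all()
```

```bash
cat > m.py <<'E'
from h import *
def show(c,mk,ws,pg=None):
    m=ray(c,mk,.032)[0];w=ray(c,ws,.036)[0];j=W2J(m)-W2J(w);print('mark-washer',j.round(4),'cam',np.arctan2(j[1],j[0])%(2*np.pi),'vs PIV',W2J(m).round(4),'washer',W2J(w).round(4))
    if pg is not None: g=W2J(ray(c,pg,.072)[0]);print('peg',g.round(4),'rel washer',np.arctan2(*(g-W2J(w))[::-1]))
E
python3 - <<'E'
from m import *
c=cal("scene");S=lambda a:np.array(a)/2.6+[100,170]
show(c,S((418,305)),S((429,332)),S((444,344)))
c=cal("wrist");show(c,(383,279),(363.5,278))
p=cv2.imread("pics/w10.png");cv2.imwrite("pics/w10c.png",cv2.resize(p[225:305,330:430],None,fx=7,fy=7,interpolation=0))
p,d=bot.camera("top");cv2.imwrite("pics/t10.png",cv2.resize(p[120:240,350:470],None,fx=5,fy=5,interpolation=2))
E
```

```text
mark-washer [-0.022   0.0021] cam 3.046916740267031 vs PIV [-0.0199  0.0025] washer [0.0021 0.0004]
peg [ 0.0392 -0.0031] rel washer -0.09548683911580536
mark-washer [-0.0206  0.0035] cam 2.9757563465549195 vs PIV [-0.0223  0.0031] washer [-0.0017 -0.0004]
```

View pics/w10c.png

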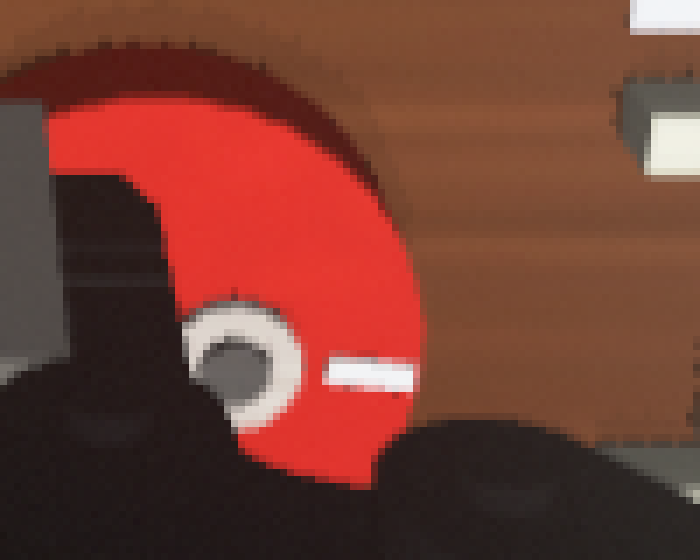

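View pics/t10.png

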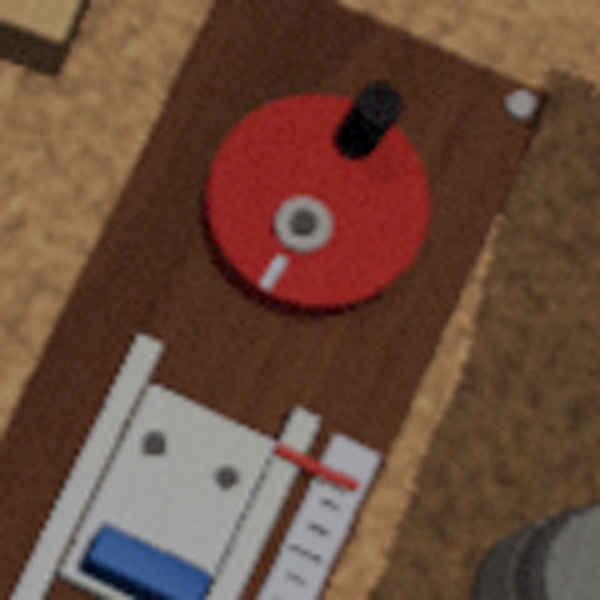

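```bash
python3 - <<'E'
from m import *
c=cal("top");T=lambda a:np.array(a)/5+[350,120]
show(c,T((274,272)),T((303,223)),T((380,104)))
a=W2J(ray(c,T((282,258)),.032)[0])-W2J(ray(c,T((267,287)),.032)[0]);print('mark line',np.arctan2(a[1],a[0]))
a=W2J(ray(c,T((152,340)),.026)[0])-W2J(ray(c,T((38,590)),.026)[0]);print('railL yaw err',np.arctan2(a[1],a[0]))
a=W2J(ray(c,T((308,412)),.026)[0])-W2J(ray(c,T((232,585)),.026)[0]);print('railR yaw err',np.arctan2(a[1],a[0]))
E
```

```text
mark-washer [-0.0199  0.0016] cam 3.0598363473297496 vs PIV [-0.0209  0.0015] washer [-0.001  -0.0001]
peg [ 0.0367 -0.0042] rel washer -0.10878554692235347
mark line -0.033796085551232424
railL yaw err 0.019820573685990685
railR yaw err 0.01980970484671011
```

The three views put the cam at about 3.05, so it needs about 0.09 rad more. I'll go back for a small extra push.

```bash
python3 -m inch '[[0,0.2,0.8,0,0,-0.003,1],[0,0.4,0.9,0,0,0,1],[0,0.4,0.9,0,0,0,1],[0,0.4,0.9,0,0,0,1],[0,0.4,0.9,0,0,0,1],[0,0.3,0.9,0,0,0,1],[0,0,0.15,0,0,0,1],[0,0,0,0,0,0,1]]'
python3 -m inch '[[0.05,0.2,0,0,0,0,1],[0,0.15,0,0,0,0,1],[0,0.15,0,0,0,0,1],[0,0.08,0,0,0,0,1],[0,0.08,0,0,0,0,1],[0,0,0,0,0,0,1],[0,0,0,0,0,0,1],[0,0,0,0,0,0,1]]'
python3 -c "from h import *;polar()"
```

```text
clock: 14.6
eef_pos: [0.6655, -0.1691, 0.0172]
tool_rot: [0.222, 0.975, -0.0, -0.002]
ft_force: [0.3, -0.5, 0.3]
grip_width: -0.0001
clock: 15.4
eef_pos: [0.6728, -0.1544, 0.0191]
tool_rot: [0.222, 0.975, -0.0, -0.0]
ft_force: [0.1, -1.1, -0.6]
grip_width: 0.0002
t 15.4 tcp [ 0.6728 -0.1544  0.0191] yaw_y 64.3 z [-0. -0. -1.] q [-0.23  0.73  0.31  1.15 -0.   -1.35] F [ 0.1 -1.1 -0.6] g 0.0 jig [ 0.0393 -0.0279]
phi tool 0.7 cam est 3.1530927885243063 radial 0.0389 tang -0.0283
```

```bash
python3 -m inch '[[0,0.08,0,0,0,0,1],[0,0.08,0,0,0,0,1],[0,0.08,0,0,0,0,1],[0,0.04,0,0,0,0,1],[0,0,0,0,0,0,1],[0,0,0,0,0,0,1],[0,0,0,0,0,0,1],[0,0,0,0,0,0,1]]'
python3 -c "from h import *;polar()"
```

```text
clock: 16.2
eef_pos: [0.6755, -0.149, 0.0191]
tool_rot: [0.223, 0.975, -0.001, -0.0]
ft_force: [-3.2, -4.2, 1.0]
grip_width: 0.0001
t 16.2 tcp [ 0.6755 -0.149   0.0191] yaw_y 64.3 z [-0.001 -0.001 -1.   ] q [-0.22  0.74  0.31  1.15 -0.   -1.34] F [-3.2 -4.2  1. ] g 0.0 jig [ 0.0392 -0.0218]
phi tool 0.6 cam est 3.1524310800247237 radial 0.039 tang -0.0222
```

```bash
python3 -m inch '[[0,0.05,0,0,0,0,1],[0,0.05,0,0,0,0,1],[0,0.02,0,0,0,0,1],[0,0,0,0,0,0,1],[0,0,0,0,0,0,1],[0,0,0,0,0,0,1],[0,0,0,0,0,0,1],[0,0,0,0,0,0,1]]'
python3 cam.py s11
```

```text
clock: 17.0
eef_pos: [0.6771, -0.1472, 0.0191]
tool_rot: [0.223, 0.975, -0.001, 0.0]
ft_force: [-2.1, -6.2, 0.5]
grip_width: -0.0001
t 17.0 tcp [ 0.6771 -0.1472  0.0191] yaw_y 64.2 z [-0.    -0.003 -1.   ] q [-0.21  0.74  0.32  1.15 -0.   -1.33] F [-2.1 -6.2  0.5] g -0.0 jig [ 0.0399 -0.0195]
phi tool 0.6 cam est 3.1517443691992986 radial 0.0397 tang -0.0199
mark px [449.22640991 361.74404297] jig [0.0207 0.0034] r 0.021 cam 0.16449213280659084
red [546.  75.]
```

View pics/s11.png

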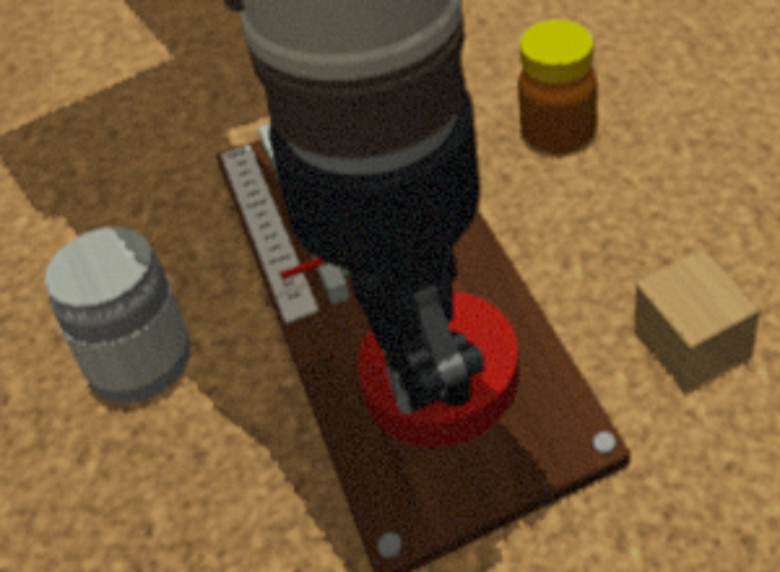

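```bash
python3 -m inch '[[0,-0.4,0,0,0,0,1],[0,-0.5,-0.2,0,0,0,1],[0,-0.4,-0.8,0,0,0,1],[0,-0.3,-0.9,0,0,0,1],[0,-0.3,-0.9,0,0,0,1],[0,-0.3,-0.9,0,0,0,1],[0,-0.3,-0.9,0,0,0,1],[0,0,-0.4,0,0,0,1]]'
python3 -m inch '[[0.5,0,-0.3,0,0,0.042,1],[0,0,0,0,0,0.042,1],[0,0,0,0,0,0.042,1],[0,0,0,0,0,0.042,1],[0,0,0,0,0,0.042,1],[0,0,0,0,0,0.042,1],[0,0,0,0,0,0.042,1],[0,0,0,0,0,0.042,1]]'
python3 cam.py s12; python3 - <<'E'
from h import *
p,d=bot.camera("top");cv2.imwrite("pics/t12.png",cv2.resize(p[120:240,350:470],None,fx=5,fy=5,interpolation=2))
E
```

```text
clock: 17.85
eef_pos: [0.651, -0.203, 0.1475]
tool_rot: [0.223, 0.975, 0.0, 0.002]
ft_force: [0.1, 0.5, 0.9]
grip_width: -0.0004
clock: 18.65
eef_pos: [0.6387, -0.1956, 0.151]
tool_rot: [0.685, 0.729, 0.0, -0.001]
ft_force: [-1.3, -0.3, 0.5]
grip_width: -0.0002
t 18.65 tcp [ 0.6387 -0.1956  0.151 ] yaw_y 3.5 z [-0.001  0.001 -1.   ] q [-0.3   0.61  0.43  1.39  0.   -0.36] F [-1.3 -0.3  0.5] g -0.0 jig [ 0.027  -0.0799]
phi tool 299.9 cam est 2.0926720755337964 radial 0.0827 tang -0.0164
red [546.  75.]
```

View pics/t12.png

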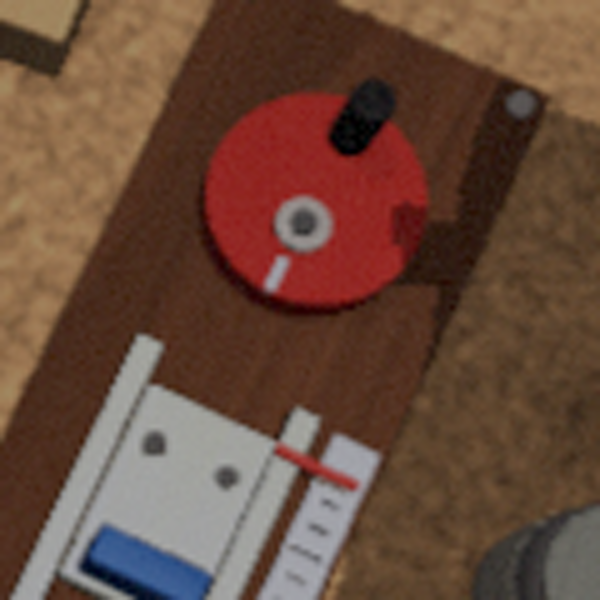

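View pics/s12.png

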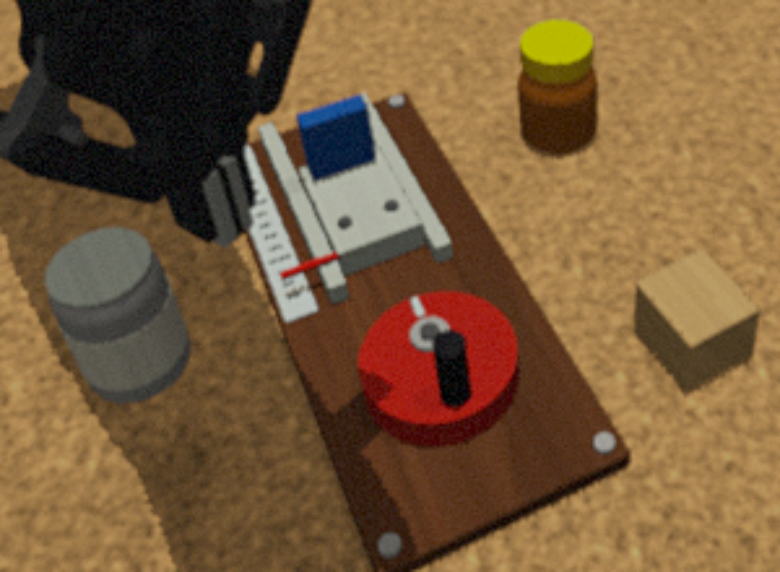

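```bash
python3 - <<'E'
from m import *
c=cal("top");T=lambda a:np.array(a)/5+[350,120]
show(c,T((277,274)),T((303,223)),T((375,100)))
a=W2J(ray(c,T((284,259)),.032)[0])-W2J(ray(c,T((270,290)),.032)[0]);print('mark line',np.arctan2(a[1],a[0]))
c=cal("scene");S=lambda a:np.array(a)/2.6+[100,170]
show(c,S((417,306)),S((429,332)),S((450,343)))
print('behind block');to([*J2W(-.195,-.003),.151])
E
```

```text
mark-washer [-0.0201  0.0004] cam 3.123751683196106 vs PIV [-0.0211  0.0002] washer [-0.001  -0.0001]
peg [ 0.0373 -0.0021] rel washer -0.05207481816230731
mark line 0.016550075428127618
mark-washer [-0.0216  0.0014] cam 3.077522549364993 vs PIV [-0.0195  0.0018] washer [0.0021 0.0004]
peg [ 0.04   -0.0005] rel washer -0.023673573829990493
behind block
t 18.75 tcp [ 0.6387 -0.1957  0.1511] yaw_y 3.9 z [-0.001  0.001 -1.   ] q [-0.3   0.61  0.43  1.39  0.   -0.37] F [-0.2 -0.1  0.6] g 0.0 jig [ 0.027 -0.08 ]
shift units [ 7.13 -6.12  0.01]
```

The cam is at about 3.10, from the average of the two views' mark and peg directions, and that is close enough. I'll turn the tool so its y lies along jig x and go behind the block.

```bash
python3 -m inch '[[0,0,0,0,0,0.042,1],[0,0,0,0,0,0.042,1],[0,0,0,0,0,0.042,1],[0,0,0,0,0,0.04,1],[0,0,0,0,0,0,1],[0.4,-0.9,0,0,0,0,1],[0.4,-0.9,0,0,0,0,1],[0.4,-0.9,0,0,0,0,1]]'
python3 -c "
from h import *
to([*J2W(-.195,-.001),.14])"
```

```text
clock: 19.55
eef_pos: [0.5907, -0.1389, 0.1512]
tool_rot: [0.847, 0.532, 0.0, -0.0]
ft_force: [0.2, -0.0, 0.7]
grip_width: 0.0004
t 19.55 tcp [ 0.5907 -0.1389  0.1512] yaw_y -25.8 z [-0.     0.001 -1.   ] q [-0.23  0.48  0.22  1.31  0.    0.22] F [ 0.2 -0.   0.7] g 0.0 jig [-0.0412 -0.0504]
shift units [ 2.04 -6.13  0.45]
```

```bash
python3 -m inch '[[0.3,-0.8,0,0,0,0,1],[0.3,-0.8,0,0,0,0,1],[0.3,-0.8,0,0,0,0,1],[0.3,-0.8,0,0,0,0,1],[0.3,-0.8,0,0,0,0,1],[0.3,-0.8,0,0,0,0,1],[0.2,-0.8,0,0,0,0,1],[0.04,-0.53,0,0,0,0,1]]'
python3 -c "
from h import *
to([*J2W(-.195,-.001),.06])
cw=cal('wrist');p,d=bot.camera('wrist');cv2.imwrite('pics/w13.png',p)
p,d=bot.camera('scene');cv2.imwrite('pics/s13.png',cv2.resize(p[120:340,100:400],None,fx=2.6,fy=2.6))"
```

```text
clock: 20.35
eef_pos: [0.4751, -0.0254, 0.1516]
tool_rot: [0.847, 0.532, 0.0, -0.0]
ft_force: [-0.3, -0.6, 0.7]
grip_width: -0.0002
t 20.35 tcp [ 0.4751 -0.0254  0.1516] yaw_y -25.8 z [-0.  0. -1.] q [-0.05  0.22 -0.15  1.19  0.    0.4 ] F [-0.3 -0.6  0.7] g -0.0 jig [-1.952e-01 -1.000e-04]
shift units [-0.04  0.01  3.67]
```

View pics/s13.png

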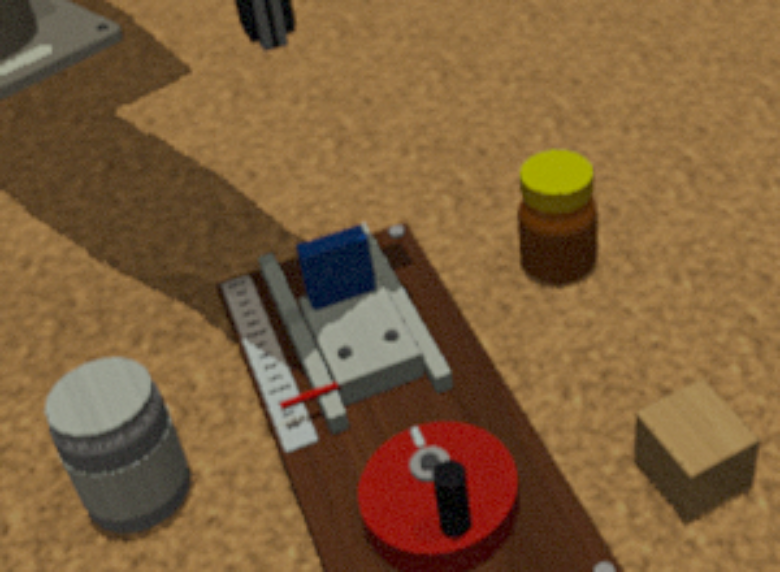

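View pics/w13.png

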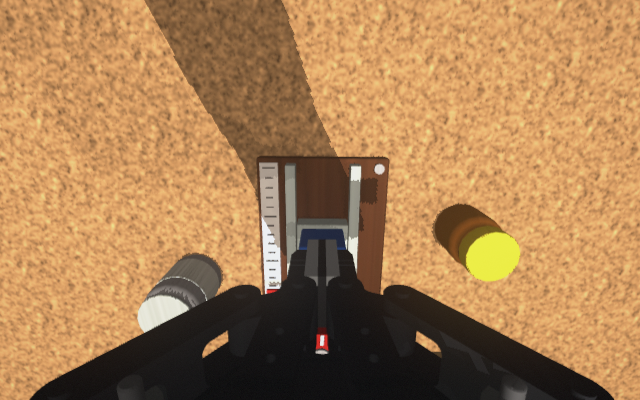

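The fingers are centred behind the block: it spans wrist x 300–347 and the TCP is at 322. I'll descend, then push.

```bash
python3 -m inch '[[0,0,0.7,0,0,0,1],[0,0,0.7,0,0,0,1],[0,0,0.7,0,0,0,1],[0,0,0.7,0,0,0,1],[0,0,0.7,0,0,0,1],[0,0,0.7,0,0,0,1],[0,0,0.7,0,0,0,1],[0,0,0.4,0,0,0,1]]'
python3 -m inch '[[0,0.2,0,0,0,0,1],[0,0.2,0,0,0,0,1],[0,0.2,0,0,0,0,1],[0,0.2,0,0,0,0,1],[0,0.1,0,0,0,0,1],[0,0.1,0,0,0,0,1],[0,0.1,0,0,0,0,1],[0,0,0,0,0,0,1]]'
python3 look.py s14; python3 -c "
from h import *
cw=cal('wrist');p,d=bot.camera('wrist');cv2.imwrite('pics/w14.png',p)"
```

```text
clock: 21.25
eef_pos: [0.4762, -0.027, 0.0177]
tool_rot: [0.848, 0.53, -0.001, -0.0]
ft_force: [-0.5, -1.0, -0.6]
grip_width: 0.0001
clock: 22.05
eef_pos: [0.5012, -0.0386, 0.0192]
tool_rot: [0.848, 0.53, 0.0, 0.0]
ft_force: [-0.3, -0.5, -1.0]
grip_width: 0.0
t 22.05 tcp [ 0.5012 -0.0386  0.0192] yaw_y -26.1 z [ 0. -0. -1.] q [-0.08  0.4  -0.28  0.89  0.    0.38] F [-0.3 -0.5 -1. ] g 0.0 jig [-0.1659 -0.0004]
phi tool 270.3 cam est 1.5761017107772766 radial -0.0005 tang -0.1659
```

View pics/s14.png

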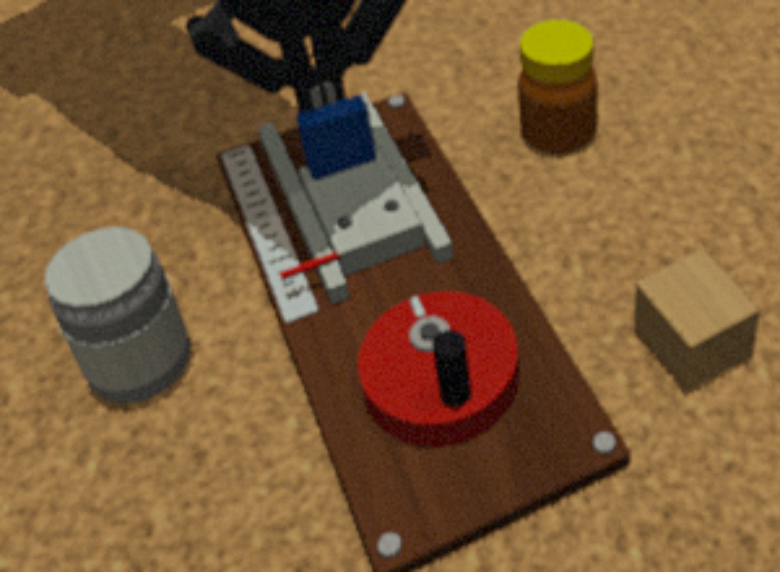

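View pics/w14.png

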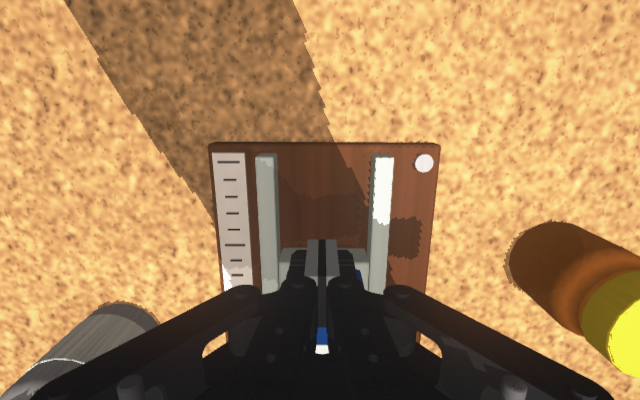

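```bash
python3 -m inch '[[0,0.15,0,0,0,0,1],[0,0.2,0,0,0,0,1],[0,0.2,0,0,0,0,1],[0,0.2,0,0,0,0,1],[0,0.2,0,0,0,0,1],[0,0.2,0,0,0,0,1],[0,0.2,0,0,0,0,1],[0,0.1,0,0,0,0,1]]'
python3 look.py s15
```

```text
clock: 22.95
eef_pos: [0.5338, -0.0549, 0.0189]
tool_rot: [0.848, 0.529, -0.0, 0.0]
ft_force: [-2.7, -0.0, 2.4]
grip_width: 0.0003
t 22.95 tcp [ 0.5338 -0.0549  0.0189] yaw_y -26.1 z [-0. -0. -1.] q [-0.1   0.46 -0.19  0.92 -0.    0.35] F [-2.7 -0.   2.4] g 0.0 jig [-0.1295 -0.0004]
phi tool 270.3 cam est 1.5758564078627124 radial -0.0002 tang -0.1295
```

View pics/s15.png

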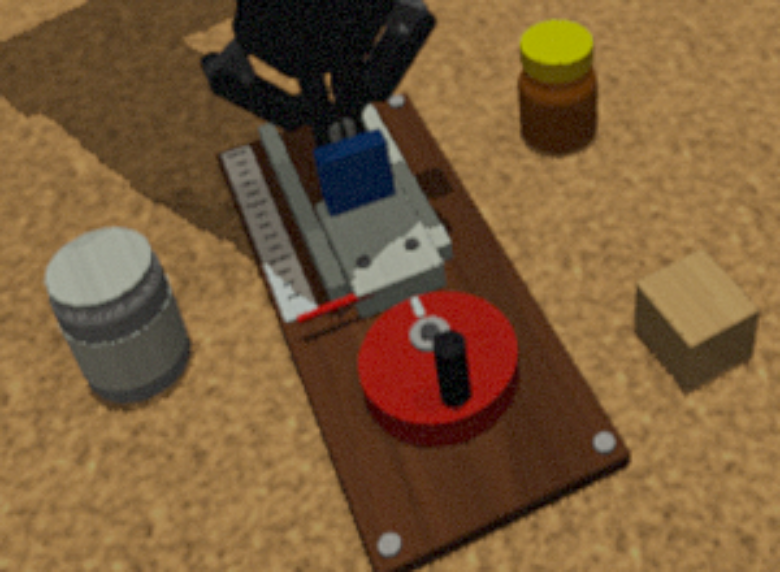

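The slide is moving with the block at (353,170), and a gap to the cam remains. I'll continue slowly.

```bash
python3 -m inch '[[0,0.12,0,0,0,0,1],[0,0.12,0,0,0,0,1],[0,0.12,0,0,0,0,1],[0,0.1,0,0,0,0,1],[0,0.08,0,0,0,0,1],[0,0,0,0,0,0,1],[0,0,0,0,0,0,1],[0,0,0,0,0,0,1]]'
python3 look.py s16
```

```text
clock: 23.8
eef_pos: [0.5461, -0.0603, 0.0192]
tool_rot: [0.848, 0.53, 0.0, 0.0]
ft_force: [-0.9, -0.0, -0.6]
grip_width: -0.0001
t 23.8 tcp [ 0.5461 -0.0603  0.0192] yaw_y -26.0 z [ 0.001  0.    -1.   ] q [-0.11  0.48 -0.15  0.94  0.    0.34] F [-0.9 -0.  -0.6] g -0.0 jig [-0.116   0.0002]
phi tool 270.3 cam est 1.5762371537369164 radial -0.0008 tang -0.116
```

View pics/s16.png

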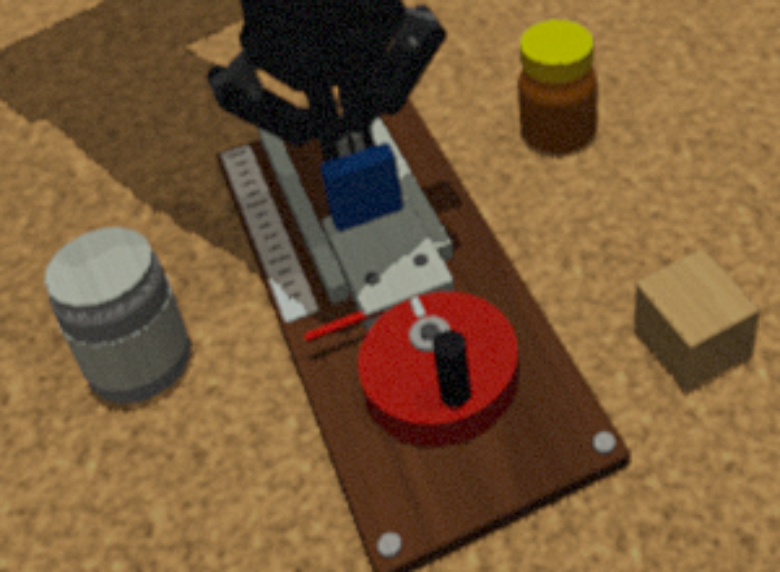

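Still a small gap, and no stop force yet. I'll push in small steps.

```bash
python3 -m inch '[[0,0.06,0,0,0,0,1],[0,0.06,0,0,0,0,1],[0,0.04,0,0,0,0,1],[0,0,0,0,0,0,1],[0,0,0,0,0,0,1],[0,0,0,0,0,0,1],[0,0,0,0,0,0,1],[0,0,0,0,0,0,1]]'
python3 look.py s17
```

```text
clock: 24.65
eef_pos: [0.5473, -0.0609, 0.0192]
tool_rot: [0.848, 0.53, -0.001, -0.002]
ft_force: [-6.7, 3.2, 4.9]
grip_width: -0.0002
t 24.65 tcp [ 0.5473 -0.0609  0.0192] yaw_y -26.0 z [-0.003  0.002 -1.   ] q [-0.11  0.49 -0.14  0.95  0.    0.34] F [-6.7  3.2  4.9] g -0.0 jig [-0.1147  0.0002]
phi tool 270.4 cam est 1.576954121848563 radial -0.0009 tang -0.1147
```

View pics/s17.png

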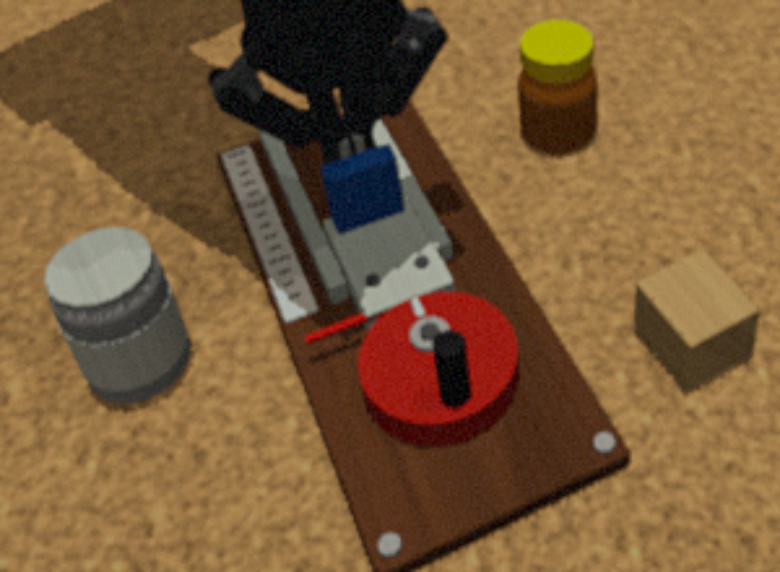

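It advanced 1.2 mm of the 4 mm commanded and the force rose to 7.5 N, so it appears to be at the stop. I'll confirm with a slight extra push, then back off and look.

```bash
python3 -m inch '[[0,0.06,0,0,0,0,1],[0,0.06,0,0,0,0,1],[0,0,0,0,0,0,1],[0,0,0,0,0,0,1],[0,0,0,0,0,0,1],[0,0,0,0,0,0,1],[0,0,0,0,0,0,1],[0,0,0,0,0,0,1]]'
python3 -m inch '[[0,-0.4,0,0,0,0,1],[0,-0.5,0,0,0,0,1],[0,-0.5,0,0,0,0,1],[0,-0.6,-0.4,0,0,0,1],[0,-0.8,-0.7,0,0,0,1],[0,-0.8,-0.8,0,0,0,1],[0,-0.8,-0.8,0,0,0,1],[0,-0.8,-0.8,0,0,0,1]]'
python3 -m inch '[[0,-0.8,-0.8,0,0,0,1],[0,-0.8,-0.8,0,0,0,1],[0,-0.8,-0.8,0,0,0,1],[0,-0.5,-0.8,0,0,0,1],[0,0,-0.5,0,0,0,1],[0,0,0,0,0,0,1],[0,0,0,0,0,0,1],[0,0,0,0,0,0,1]]'
python3 look.py s18
python3 - <<'E'
from h import *
p,d=bot.camera("top");cv2.imwrite("pics/t18.png",cv2.resize(p[120:240,350:470],None,fx=5,fy=5,interpolation=2))
E
```

```text
clock: 25.5
eef_pos: [0.5472, -0.0609, 0.0192]
tool_rot: [0.848, 0.53, -0.002, -0.004]
ft_force: [-13.4, 6.5, 12.1]
grip_width: -0.0001
clock: 26.3
eef_pos: [0.4358, -0.0062, 0.1079]
tool_rot: [0.848, 0.529, 0.001, 0.001]
ft_force: [1.0, 0.1, -0.4]
grip_width: 0.0
clock: 27.1
eef_pos: [0.3699, 0.0253, 0.1984]
tool_rot: [0.848, 0.529, -0.0, -0.0]
ft_force: [-0.5, 0.7, -0.5]
grip_width: 0.0001
t 27.1 tcp [0.3699 0.0253 0.1984] yaw_y -26.1 z [-0.001 -0.    -1.   ] q [ 0.07 -0.01 -0.3   1.29 -0.    0.52] F [-0.5  0.7 -0.5] g 0.0 jig [-0.312  -0.0013]
phi tool 270.3 cam est 1.5758746296108672 radial -0.0002 tang -0.312
```

View pics/s18.png

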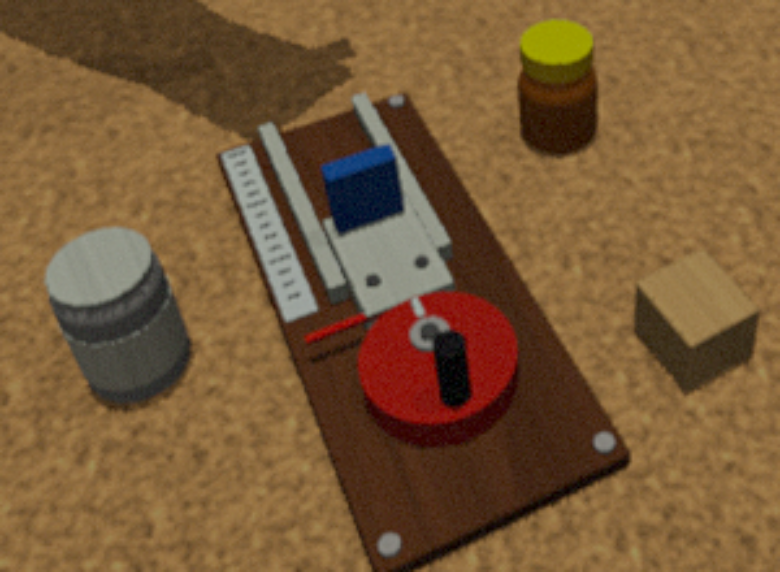

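View pics/t18.png

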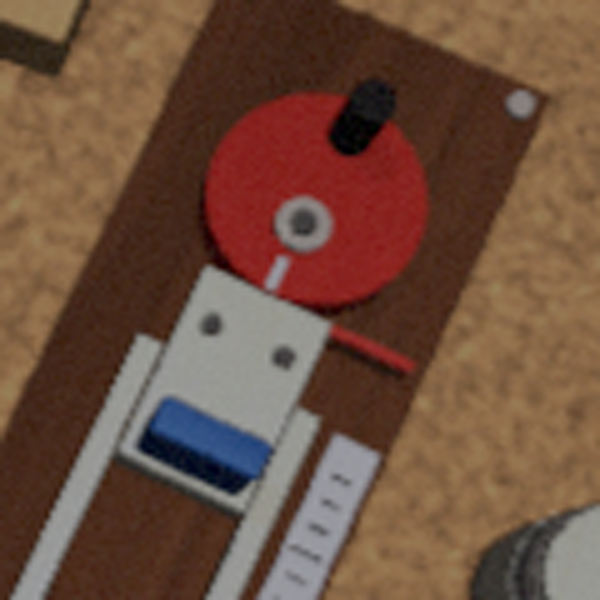

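The slide's front edge touches the cam at its white mark (274,280 in the top crop). The jar, can and offcut are at the same pixels as in the first pictures. One numeric check of the block, then I'll hand in.

```bash
python3 - <<'E'
from h import *
c=cal("top");print('block top ctr jig',W2J(ray(c,np.array((216,435))/5+[350,120],.076)[0]).round(4))
print(bot.job_done())
E
```

```text
block top ctr jig [-0.0946 -0.0015]
the job is handed in; nothing more can be done
None
```

I set the length stop to its long setting and handed the job in at about 27 s. I turned the cam by pushing the peg round the can side. Only then did I push the blue block forward with shut fingertips, until the slide stopped against the cam. Nothing was gripped or lifted.

**Last checks**
- **Cam:** the white mark faces the slide. The two camera views disagreed slightly, giving about 3.12 and 3.08 rad by the mark, against a target of 3.14. My first push left it near 3.05, so I pushed it a little more.
- **Slide:** the block centre is 94.6 mm behind the pivot, against 95 mm when fully forward. At the stop, an extra 3 mm of commanded push raised the force to about 19 N (15 N of it along the slide) with no further movement. The top view shows the slide against the cam at the mark.
- **Jar, can and offcut:** they appear where they stood at the start.
- **Arm:** it finished clear of the jig, about 0.3 m behind the pivot, with the TCP at 0.2 m height and no contact force.

**One thing disagreed:** the real fingertips were about 30 mm above the reported TCP. My first pass therefore went over the peg without moving it. I confirmed the offset with depth readings and worked about 26 mm lower afterwards.

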